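# Set the stop dog and hold a block in the corner of the drilling board

### The job

Take the tall-headed steel dog out of the rack and put it fully down into the hole beside the fence on the drilling board, as an end stop, and let go of it. Then stand the longer wood block on edge on the board, lengthwise along the fence on the fence's long side of the dog, and push it home into the corner, one long side flat along the fence and one end against the dog. Finish while holding it there, flat on the board and pressed firmly against both fence and dog at once, and leave the other things on the table where they are.

Things in the scene. Friction and masses are not known exactly. Their poses are not given: they have to be found in the camera images.
- board: Drilling board: plywood plate 240 (x) x 320 (y) x 25 mm thick, fixed flat on the table; origin at the centre of its underside, z up. The fence lies along its far (+x) edge, so the fence's face looks to the board's -x. It has three vertical through holes: the stop hole (beside the fence) and two clamp holes near the front edge, not used, at x -70, y +100 and -100 mm.
- fence: Low aluminium fence screwed on the board: bar 30 (x) x 320 (y) x 18 mm high, same axes as the board; origin at the centre of its underside, on the board's top. Its working face is at x = -15 mm, along y. Wood slides on fence, board and dog with a friction coefficient of about 0.5 to 0.7, so a push towards one stop is partly lost to friction on the other.
- stop_hole (a point): Centre of the mouth of the stop hole, the one hole beside the fence, at the board's top face (25 mm above the table); same axes as the board. The hole is 21.5 mm in diameter with a small chamfer, goes right through the board (25 mm), and lies 30 mm in front of the fence's face and 60 mm from its -y end: the long side of the fence is towards the board's +y.
- dog_head (a point): Centre of the head of the stop dog, a steel pin with a tall round head, standing upright in one of the two holes of the rack: head 30 mm in diameter and 25 mm tall, stem under it 20 mm in diameter and 22 mm long with its lowest 7 mm tapering to 13 mm. This point is half-way up the head, 12.5 mm above the head's underside and 34.5 mm above the foot. z along the stem, up. Mass 0.18 kg. Fully in, the head's underside sits on the board.
- rack: Dog rack: wooden block 170 (x) x 60 (y) x 30 mm high, fixed on the table; origin at the centre of its underside. Two 23 mm holes right through at x = -45 and +45 mm on its midline; one holds the stop dog, the other the flat-headed dog, with the heads sitting on its top.
- block_center (a point): Centre of the longer wood block: light wood, 120 (x, length) x 45 (y) x 70 mm (z, height), standing on edge on the table; point half-way up, 35 mm above its underside. About 0.24 kg.
- offcut: Short offcut of the same timber, 55 x 45 x 70 mm high, standing on the front part of the board; not to be used. Origin at the centre of its underside.
- flat_dog: Flat-headed steel dog in the rack's other hole: same stem, head 42 mm in diameter and only 8 mm thick; not to be used. Origin at its foot.
- pencil: Pencil 168 mm long, 7 mm thick, lying along its x on the front part of the board; origin at one end, on the surface.

How it is judged (in metres and radians):
On the way, in this order (a step that is already met when the one before it is completed fails the run):
1. the tall-headed dog is fully in the hole beside the fence and let go (horizontal distance between dog_head and stop_hole below 0.003 m and z of dog_head in the frame of stop_hole below 0.0145 m and angle between dog_head's own z axis and vertical below 0.06 rad and contact force between the fingers and dog below 0.1 N), for 0.2 s.
2. the long block touches fence and dog at once (contact force between block and fence above 0.5 N and contact force between block and dog above 0.5 N), for 0.2 s.
At the end, for the whole second after the job is handed in: Still held: the long block stands on the board (within 3 mm and 2 degrees), side along the fence (within 2 degrees), end against the dog on its +y side, pressing each with over 2 N, at rest; the dog is upright and down in the stop hole (within 2 mm); the rest moved under 20 mm (horizontal distance between dog_head and stop_hole below 0.003 m and z of dog_head in the frame of stop_hole below 0.0145 m and angle between dog_head's own z axis and vertical below 0.06 rad and contact force between block and fence above 2 N and contact force between block and dog above 2 N and angle between the x axis of block_center and the y axis of fence, either way round below 0.035 rad and angle between block_center's own z axis and vertical below 0.035 rad and z of block_center in the frame of board below 0.063 m and x of block_center in the frame of fence between -0.04 and -0.035 m and y of block_center in the frame of stop_hole between 0.07 and 0.079 m and contact force between any of the fingers, the arm and block above 1 N and linear speed of block below 0.01 m/s); the arm keeps its last pose, push and grip.
It fails at once if another thing on the table is disturbed: the offcut, the pencil or the flat-headed dog moved more than 20 mm (distance of any of offcut, flat_dog, pencil from where it was at the start of the episode above 0.02 m).
It also fails if it takes over 72 s, if anything falls off the work surface, if the arm or the gripper's body presses on something with over 40 N, if the wrist force passes 120 N, or if a joint passes its speed limit or range.

### The arm

A 7-joint arm with a two-finger parallel gripper is mounted at the origin on the work surface. World frame = base frame: x ahead of the robot, y to its left, z up, the work surface at z = 0. Lengths are in mm, angles in rad, forces in N, time in s.
With the tool pointing down it reaches from about 425 to 875 mm from the base axis. Payload 4.7 kg.
Tool frame: the origin (TCP) lies at the very end of the fingers, on their centre line; the grasp point (between the pads) lies bot.tcp_to_grasp behind it (bot.tcp_to_grasp is the distance from the TCP to the grasp point, in mm); z points along the fingers, y is the direction in which the jaws open and shut (so a half turn about z gives the same grasp; the last joint's range is limited). The gripper opens to 85 mm and grips with 20 to 120 N. Pads are 22 mm wide; open, the fingers measure 114 mm over their backs; the gripper's body (76 mm by 85 mm) begins 54 mm behind the grasp point. The pads swing forward as they close: fully open they stand 13 mm farther back than shut.
Start: joints at [0.014, 0.321, -0.07, 1.45, 0.023, 1.371, -0.057], TCP at [650.019, -0.025, 231.349] pointing down, gripper open.
Joint ranges: [-2.86, 2.86], [-0.3, 2.09], [-1.38, 1.24], [0.06, 2.45], [-1.56, 4.7], [0.09, 2.05], [-2.69, 2.69]. Speed limits (rad/s): [2.57, 2.57, 3.14, 3.14, 3.14, 3.14, 3.14].

### API

Orientations are given as a 3x3 rotation matrix whose columns are the frame's x, y, z axes.
In Python, from cell import state, get_image, get_calibration, ticket, bot gives the robot as it stands.
- The arm moves only by the tool move_arm, never from a script. Its argument "rows" is a list of rows, each an object of numbers: "hand": the opening, from 0 (shut) to 1 (fully open); "tx", "ty", "tz": the shift along the tool's x, y, z in cm; "rx", "ry", "rz": the turn, a rotation vector about the tool's x, y, z in degrees. In form: [{"hand": .., "tx": .., "ty": .., "tz": .., "rx": .., "ry": .., "rz": ..}, ...]. A call has 1 to 5 rows; each row shifts and turns the pose as measured when the row begins, along the tool's axes as they then stand; what a row does not reach is not made up. A row lasts 1/8 s, in which the tool goes at most 62.5 mm and 10.7 degrees, less where a joint would pass 70% of its speed; a pose out of reach is approached as far as the arm can. A call with a gripper value outside its range is refused whole. The fingers move at their own pace and stop on an object; "grip_force" is the grip in N (left out, the last holds). Time passes only in rows, so rows that do not move let the fingers close. It gives the time, the measured TCP pose, the force and the opening at its end, in the units of the state.
- state(): the state, without advancing time (a new reading comes with each control period).
- get_image(name): name is "scene" or "side" or "wrist"; returns the picture (384x512x3 uint8, red, green, blue); there is no depth.
- get_calibration(name): a dict with "fx", "fy", "cx", "cy" (pixels), "k1" (the pictures are not rectified: a ray, as slopes to the right and down, at radius r is drawn at 1 + k1 r^2 times it, then the intrinsics apply), "cam_to_world" (4x4, takes a point from camera to world coordinates). Camera axes: x right, y down, z forward; pixel columns grow to the right and rows downward; lengths in mm; the calibration is good to about 2 mm. A picture is of the moment at which its call begins: read the wrist's pose just before it. get_calibration takes no time and is no camera call; for the wrist camera it gives the pose at the moment of the call.
- ticket.sign_off(): hands the job in, once; it reports no verdict.
The state is a dict: "time": time; "joint_pos": joint angles; "qd": joint speeds; "tau": joint torques, N m; "ee_pos": TCP position; "ee_rot": TCP orientation; "contact_force": force on the tool from outside, world axes, zero at the start; "moment": the same for the moment, N m; "grip_width": finger opening in mm.
Only numpy, scipy, OpenCV 4.12 (cv2) and the standard library are available. Lean on these libraries where they do the work, as an engineer would, in place of code of your own. Each camera call takes 0.05 s, during which the arm holds its last target. There are 200 camera calls.

## Working session

There is one attempt and no reset: what is moved stays moved. The work goes in short steps, Python scripts to look and compute and a tool call to move; the robot and the scene stay as the last step left them, time stands still between calls to the robot, and variables do not carry over. Pictures are saved under pics/ and viewed, about 8 in all and at most 12, crops included, and the job is handed in when it is done.

Besides the shell and the picture viewer there is one more tool, called after ">>>" by a JSON object that holds its "api" and its "payload", one argument or row to a line. move_arm: Moves the arm, as the interface text tells. Its arguments: {"type":"object","properties":{"rows":{"type":"array","items":{"type":"object","properties":{"hand":{"type":"number"},"tx":{"type":"number"},"ty":{"type":"number"},"tz":{"type":"number"},"rx":{"type":"number"},"ry":{"type":"number"},"rz":{"type":"number"}}}},"grip_force":{"type":"number"}},"required":["rows"]}

```bash
mkdir -p pics
cat > h.py <<'E'
import numpy as np, cv2
from cell import state, get_image, get_calibration, ticket, bot
def save(n,f):
    im=get_image(n); cv2.imwrite('pics/'+f,cv2.cvtColor(im,cv2.COLOR_RGB2BGR)); return im
E
python3 - <<'E'
from h import *
import json
np.set_printoptions(precision=4,suppress=True)
cal={}
for n in ['scene','side','wrist']:
    c=get_calibration(n); cal[n]={k:np.array(v).tolist() for k,v in c.items()}; print(n,c)
    save(n,n+'0.png')
json.dump(cal,open('cal0.json','w'))
print(state(),bot.tcp_to_grasp)
a=[cv2.imread(f'pics/{n}0.png') for n in ['scene','side']]
E
```

```text
scene {'fx': 441.81688533917406, 'fy': 441.81688533917406, 'cx': 251.02082258316622, 'cy': 183.88236453800258, 'k1': -0.11315739402008605, 'cam_to_world': array([[  -0.3909,    0.6622,   -0.6393, 1241.6133],
       [   0.9204,    0.2791,   -0.2737,  292.7527],
       [  -0.0028,   -0.6954,   -0.7187,  807.6431],
       [   0.    ,    0.    ,    0.    ,    1.    ]])}
side {'fx': 362.9906353715057, 'fy': 362.9906353715057, 'cx': 251.9660696300308, 'cy': 191.9892676548805, 'k1': -0.028983791905894923, 'cam_to_world': array([[ -0.9994,  -0.0106,   0.0316, 516.7078],
       [ -0.0305,   0.677 ,  -0.7353, 673.5509],
       [ -0.0136,  -0.7359,  -0.677 , 673.6361],
       [  0.    ,   0.    ,   0.    ,   1.    ]])}
wrist {'fx': 316.08482623338523, 'fy': 316.08482623338523, 'cx': 254.88737859916225, 'cy': 187.79369356975695, 'k1': -0.007820973345506703, 'cam_to_world': array([[  1.    ,   0.0007,  -0.0021, 649.9382],
       [  0.0001,  -0.9649,  -0.2624,  65.5836],
       [ -0.0023,   0.2624,  -0.9649, 372.6544],
       [  0.    ,   0.    ,   0.    ,   1.    ]])}
{'time': 0.15, 'joint_pos': array([ 0.0141,  0.3217, -0.0701,  1.4514,  0.0226,  1.3708, -0.0569]), 'qd': array([ 0.    , -0.0024, -0.0009, -0.004 ,  0.0001, -0.0008, -0.0006]), 'tau': array([  0.0005, -49.409 ,  -0.3822, -31.4684,   0.0131,   0.0082,
        -0.    ]), 'ee_pos': array([649.5982,  -0.0581, 230.4863]), 'ee_rot': array([[-0.    ,  1.    , -0.0015],
       [ 1.    ,  0.    , -0.0001],
       [-0.0001, -0.0015, -1.    ]]), 'contact_force': array([0.8588, 0.3308, 0.7168]), 'moment': array([-0.0103, -0.0122, -0.0161]), 'grip_width': 84.94752689322316} 18.700000000000003
```

View pics/scene0.png

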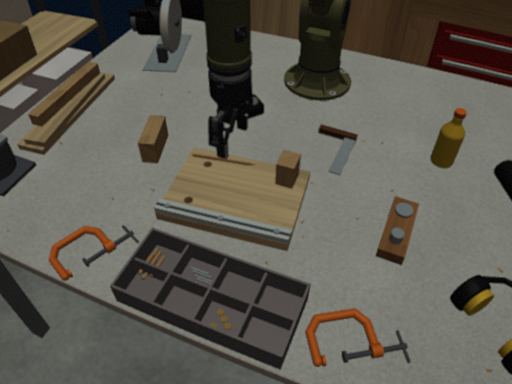

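View pics/side0.png

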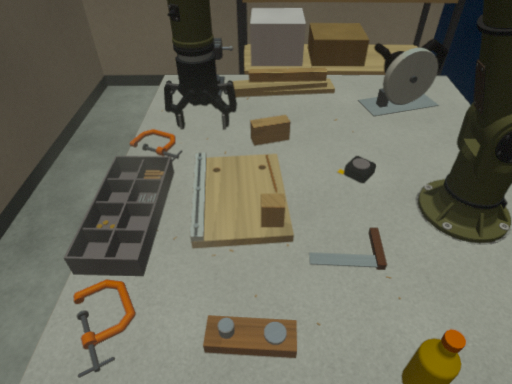

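View pics/wrist0.png

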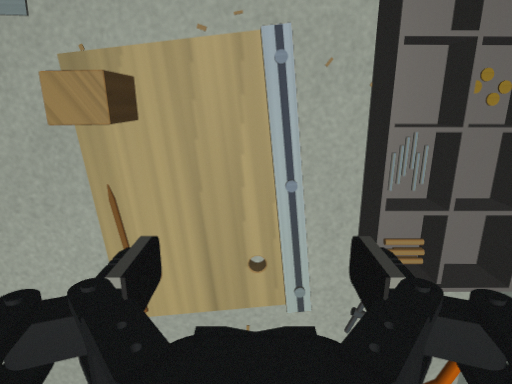

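The views show the board with its stop hole near wrist (257,263), the rack at side (250,336) with the tall dog near side (227,326), and the long block at side (270,131) and scene (153,138). Next I'll crop for sharper clicks.

Run:
```python
import cv2,numpy as np
s=cv2.imread('pics/scene0.png');d=cv2.imread('pics/side0.png')
def crop(im,x,y,w,h): return cv2.resize(im[y:y+h,x:x+w],None,fx=4,fy=4,interpolation=cv2.INTER_CUBIC)
C=np.vstack([np.hstack([crop(s,370,190,100,75),crop(d,200,305,100,75)]),np.hstack([crop(s,115,100,100,75),crop(d,220,95,100,75)])])
cv2.imwrite('pics/comp.png',C)
```

```text
(no output)
```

View pics/comp.png

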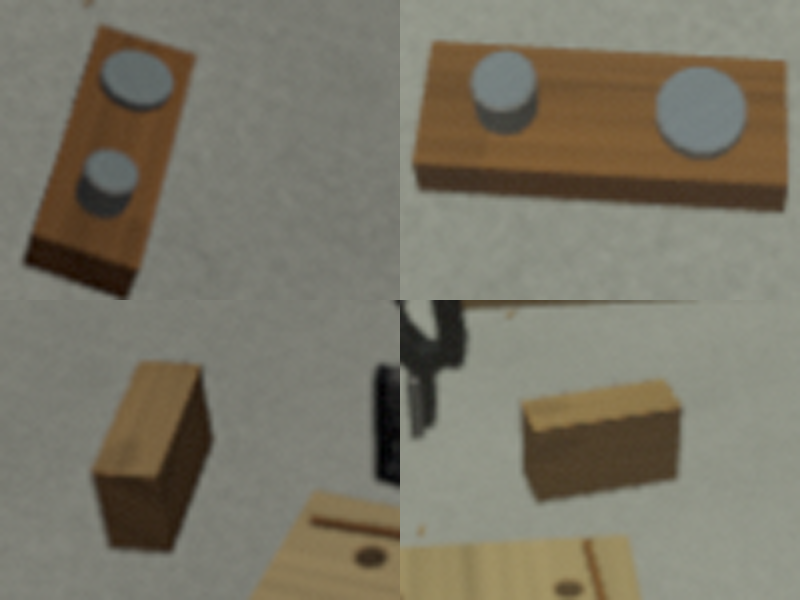

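```bash
cat >> h.py <<'E'
import json
from scipy.optimize import least_squares
def proj(c,P):
    T=np.linalg.inv(np.array(c['cam_to_world'])); p=(T[:3,:3]@np.asarray(P,float).T).T+T[:3,3]
    s=p[:,:2]/p[:,2:]; s=s*(1+c['k1']*(s**2).sum(1))[:,None]
    return s*[c['fx'],c['fy']]+[c['cx'],c['cy']]
def tw(q,L):
    L=np.asarray(L,float); a=q[2]; return np.c_[q[0]+L[:,0]*np.cos(a)-L[:,1]*np.sin(a),q[1]+L[:,0]*np.sin(a)+L[:,1]*np.cos(a),L[:,2]]
def fit(obs,q0):  # obs: list of (cal, uv list, local pts)
    f=lambda q: np.concatenate([(proj(c,tw(q,L))-np.array(uv)).ravel() for c,uv,L in obs])
    r=least_squares(f,q0,loss='soft_l1'); return r.x,np.round(f(r.x).reshape(-1,2),1)
E
python3 - <<'E'
from h import *
np.set_printoptions(precision=3,suppress=True)
C=json.load(open('cal0.json')); S,D,W=C['scene'],C['side'],C['wrist']
f=lambda l,x,y:(np.array(l)+.5)/4-.5+[x,y]
def show(n,obs,q0):
    q,r=fit(obs,q0); print(n,q,np.degrees(q[2])); print(r.tolist()); return q
A=f([(139,62),(203,66),(158,177),(95,173),(112,247),(172,252),(212,140)],115,100)
B=f([(123,101),(264,80),(281,107),(138,131),(140,202),(277,178),(123,172)],220,95)
# block: local x length; scene bottom pair = +x world end
bx=lambda sx,sy,z:(60*sx,22.5*sy,z)
show('block',[(S,A,[bx(-1,-1,70),bx(-1,1,70),bx(1,1,70),bx(1,-1,70),bx(1,-1,0),bx(1,1,0),bx(-1,1,0)]),
 (D,B,[bx(1,-1,70),bx(-1,-1,70),bx(-1,1,70),bx(1,1,70),bx(1,1,0),bx(-1,1,0),bx(1,-1,0)])],[520,-250,0])
R=f([(100,25),(196,54),(138,270),(35,233)],370,190); R2=f([(33,41),(385,61),(386,184),(17,163)],200,305)
rx=lambda sx,sy:(85*sx,30*sy,30)
q=show('rack',[(S,R,[rx(-1,-1),rx(-1,1),rx(1,1),rx(1,-1)]),(D,R2,[rx(1,-1),rx(-1,-1),rx(-1,1),rx(1,1)]),
 (S,f([(111,171),(137,77)],370,190),[(45,0,55),(-45,0,38)]),(D,f([(104,81),(300,110)],200,305),[(45,0,55),(-45,0,38)])],[550,300,0])
print('dog',tw(q,[(45,0,42.5)]))
for nm,o in (('board',[(W,[(257,263),(311,310),(290,24),(262,27),(287,312)],[(60,-100,25),(120,-160,43),(120,160,43),(90,160,43),(90,-160,43)]),
 (S,[(187,200),(207.1,163.9)],[(60,-100,25),(-70,-100,25)]),(D,[(216,169),(261.6,167.1)],[(60,-100,25),(-70,-100,25)])]),):
  q=show(nm,o,[600,0,0]); print('hole',tw(q,[(60,-100,25)]))
q=show('boardW',[o[0]],q);print('hole',tw(q,[(60,-100,25)]))
E
```

```text
block [ 498.217 -313.592    0.309] 17.70584620716293
[[-0.1, -0.8], [-0.4, -1.1], [0.2, -0.5], [-1.0, -0.5], [-0.4, 0.8], [0.8, 0.5], [0.7, -0.0], [-0.7, -0.1], [0.1, -0.7], [0.8, -0.3], [-0.4, -0.2], [-0.7, 0.9], [0.6, 0.6], [-0.3, 0.7]]
rack [537.787 357.815  -0.035] -2.0043643998129705
[[-0.3, -0.3], [0.3, 0.2], [0.4, 0.3], [-0.9, 0.2], [-0.4, 0.1], [0.4, -0.2], [0.9, 0.4], [-1.5, 0.1], [0.3, -0.2], [0.2, -0.1], [-0.1, -0.4], [0.4, -0.5]]
dog [[582.759 356.241  42.5  ]]
board [581.728 -32.669   0.104] 5.986376244263266
[[0.1, 1.4], [0.5, 1.5], [2.0, -2.3], [-1.5, -1.6], [-0.2, 1.7], [0.2, -0.7], [-0.4, -0.4], [0.1, -0.0], [0.1, -0.7]]
hole [[ 651.83  -125.866   25.   ]]
boardW [581.432 -33.274   0.106] 6.0884993603928255
[[-0.0, 1.7], [0.4, 1.8], [1.4, -1.8], [-2.1, -1.1], [-0.3, 2.0]]
hole [[ 651.7   -126.346   25.   ]]
```

```bash
cat >> h.py <<'E'
from scipy.spatial.transform import Rotation as Ro
def Rd(yaw):  # tool down, y_tool at world yaw (deg)
    a=np.radians(yaw); y=np.array([np.cos(a),np.sin(a),0]); z=np.array([0,0,-1.]); return np.c_[np.cross(y,z),y,z]
def plan(p1,yaw,n,hand,s=None,p0=None,R0=None):
    s=s or state(); p0=s['ee_pos'] if p0 is None else p0; R0=s['ee_rot'] if R0 is None else R0
    R1=Rd(yaw); rv=Ro.from_matrix(R0.T@R1).as_rotvec(); dp=(np.array(p1)-p0)/n
    for k in range(n):
        R=R0@Ro.from_rotvec(rv*k/n).as_matrix(); t=R.T@dp/10; r=np.degrees(rv/n)
        print('{"hand":%g,"tx":%.2f,"ty":%.2f,"tz":%.2f,"rx":%.1f,"ry":%.1f,"rz":%.1f}'%(hand,*t,*r),end=',\n' if k%5<4 else '\n--\n')
def st():
    s=state(); R=s['ee_rot']; print('t',round(s['time'],2),'p',np.round(s['ee_pos'],1),'yaw %.1f'%np.degrees(np.arctan2(R[1,1],R[0,1])),'tilt',np.round(R[:2,2],3),'F',np.round(s['contact_force'],1),'M',np.round(s['moment'],2),'w %.1f'%s['grip_width'],'q',np.round(s['joint_pos'],2)); return s
E
python3 -c "
from h import *
plan([582.8,356.2,160],-84,9,1)"
```

```text
{"hand":1,"tx":3.96,"ty":-0.74,"tz":0.78,"rx":-0.0,"ry":0.0,"rz":9.3},
{"hand":1,"tx":3.79,"ty":-1.37,"tz":0.78,"rx":-0.0,"ry":0.0,"rz":9.3},
{"hand":1,"tx":3.51,"ty":-1.97,"tz":0.78,"rx":-0.0,"ry":0.0,"rz":9.3},
{"hand":1,"tx":3.15,"ty":-2.51,"tz":0.78,"rx":-0.0,"ry":0.0,"rz":9.3},
{"hand":1,"tx":2.70,"ty":-2.99,"tz":0.78,"rx":-0.0,"ry":0.0,"rz":9.3}
--
{"hand":1,"tx":2.18,"ty":-3.39,"tz":0.78,"rx":-0.0,"ry":0.0,"rz":9.3},
{"hand":1,"tx":1.60,"ty":-3.70,"tz":0.78,"rx":-0.0,"ry":0.0,"rz":9.3},
{"hand":1,"tx":0.98,"ty":-3.91,"tz":0.78,"rx":-0.0,"ry":0.0,"rz":9.3},
{"hand":1,"tx":0.33,"ty":-4.01,"tz":0.78,"rx":-0.0,"ry":0.0,"rz":9.3},
```

>>> {"api": "move_arm", "payload": {
  "rows": [
    {"hand": 1, "tx": 3.96, "ty": -0.74, "tz": 0.78, "rz": 9.3},
    {"hand": 1, "tx": 3.79, "ty": -1.37, "tz": 0.78, "rz": 9.3},
    {"hand": 1, "tx": 3.51, "ty": -1.97, "tz": 0.78, "rz": 9.3},
    {"hand": 1, "tx": 3.15, "ty": -2.51, "tz": 0.78, "rz": 9.3},
    {"hand": 1, "tx": 2.7, "ty": -2.99, "tz": 0.78, "rz": 9.3}
  ]
}}

```text
invalid input at $.rows[0]: expected keys hand, tx, ty, tz, rx, ry, rz
```

>>> {"api": "move_arm", "payload": {
  "rows": [
    {"hand": 1, "tx": 2.18, "ty": -3.39, "tz": 0.78, "rz": 9.3},
    {"hand": 1, "tx": 1.6, "ty": -3.7, "tz": 0.78, "rz": 9.3},
    {"hand": 1, "tx": 0.98, "ty": -3.91, "tz": 0.78, "rz": 9.3},
    {"hand": 1, "tx": 0.33, "ty": -4.01, "tz": 0.78, "rz": 9.3},
    {"hand": 1}
  ]
}}

```text
invalid input at $.rows[0]: expected keys hand, tx, ty, tz, rx, ry, rz
```

```bash
python3 -c "
from h import *
s=st();c=get_calibration('wrist'); save('wrist','wr1.png'); json.dump({k:np.array(v).tolist() for k,v in c.items()},open('cal1.json','w'))
print(proj(c,[[582.8,356.2,55]]))
plan([582.8,356.2,45],-84,4,1)"
```

```text
t 0.15 p [ 6.496e+02 -1.000e-01  2.305e+02] yaw 0.0 tilt [-0.001 -0.   ] F [0.9 0.3 0.7] M [-0.01 -0.01 -0.02] w 84.9 q [ 0.01  0.32 -0.07  1.45  0.02  1.37 -0.06]
[[ 165.52277719 -301.08627439]]
{"hand":1,"tx":8.91,"ty":-1.67,"tz":4.64,"rx":-0.0,"ry":0.0,"rz":21.0},
{"hand":1,"tx":7.72,"ty":-4.75,"tz":4.64,"rx":-0.0,"ry":0.0,"rz":21.0},
{"hand":1,"tx":5.50,"ty":-7.20,"tz":4.64,"rx":-0.0,"ry":0.0,"rz":21.0},
{"hand":1,"tx":2.55,"ty":-8.69,"tz":4.64,"rx":-0.0,"ry":0.0,"rz":21.0},
```

View pics/wr1.png

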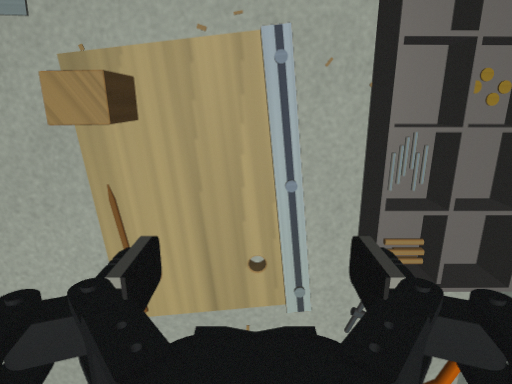

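The moves were refused because every row needs all keys, so this picture is the same as the first wrist view. Retrying with full rows.

>>> {"api": "move_arm", "payload": {
  "rows": [
    {"hand": 1, "tx": 3.96, "ty": -0.74, "tz": 0.78, "rx": 0, "ry": 0, "rz": 9.3},
    {"hand": 1, "tx": 3.79, "ty": -1.37, "tz": 0.78, "rx": 0, "ry": 0, "rz": 9.3},
    {"hand": 1, "tx": 3.51, "ty": -1.97, "tz": 0.78, "rx": 0, "ry": 0, "rz": 9.3},
    {"hand": 1, "tx": 3.15, "ty": -2.51, "tz": 0.78, "rx": 0, "ry": 0, "rz": 9.3},
    {"hand": 1, "tx": 2.7, "ty": -2.99, "tz": 0.78, "rx": 0, "ry": 0, "rz": 9.3}
  ]
}}

```text
time: 0.82
ee_pos: [615.3, 197.2, 189.5]
ee_rot: [[0.75, 0.661, -0.001], [0.661, -0.75, -0.003], [-0.003, 0.002, -1.0]]
contact_force: [0.7, 0.0, -0.3]
grip_width: 85.2
```

>>> {"api": "move_arm", "payload": {
  "rows": [
    {"hand": 1, "tx": 2.18, "ty": -3.39, "tz": 0.78, "rx": 0, "ry": 0, "rz": 9.3},
    {"hand": 1, "tx": 1.6, "ty": -3.7, "tz": 0.78, "rx": 0, "ry": 0, "rz": 9.3},
    {"hand": 1, "tx": 0.98, "ty": -3.91, "tz": 0.78, "rx": 0, "ry": 0, "rz": 9.3},
    {"hand": 1, "tx": 0.33, "ty": -4.01, "tz": 0.78, "rx": 0, "ry": 0, "rz": 9.3},
    {"hand": 1, "tx": 0, "ty": 0, "tz": 0, "rx": 0, "ry": 0, "rz": 0}
  ]
}}

```text
time: 1.45
ee_pos: [587.3, 366.5, 154.1]
ee_rot: [[0.998, 0.057, -0.005], [0.057, -0.998, -0.002], [-0.005, 0.002, -1.0]]
contact_force: [0.4, 0.1, 0.1]
grip_width: 85.6
```

```bash
python3 -c "
from h import *
s=st();c=get_calibration('wrist'); save('wrist','wr2.png'); json.dump({k:np.array(v).tolist() for k,v in c.items()},open('cal1.json','w'))
print(proj(c,[[582.8,356.2,55]]))
plan([582.8,356.2,45],-84,4,1)"
```

```text
t 1.45 p [587.3 366.5 154.1] yaw -86.7 tilt [-0.005 -0.002] F [0.4 0.1 0.1] M [-0.02  0.06  0.03] w 85.6 q [-0.58  0.45 -0.03  1.43  0.01  1.27 -2.12]
[[266.34535714 194.05257627]]
{"hand":1,"tx":-0.15,"ty":0.17,"tz":2.74,"rx":0.1,"ry":0.1,"rz":-0.7},
{"hand":1,"tx":-0.15,"ty":0.17,"tz":2.74,"rx":0.1,"ry":0.1,"rz":-0.7},
{"hand":1,"tx":-0.16,"ty":0.17,"tz":2.74,"rx":0.1,"ry":0.1,"rz":-0.7},
{"hand":1,"tx":-0.16,"ty":0.17,"tz":2.74,"rx":0.1,"ry":0.1,"rz":-0.7},
```

View pics/wr2.png

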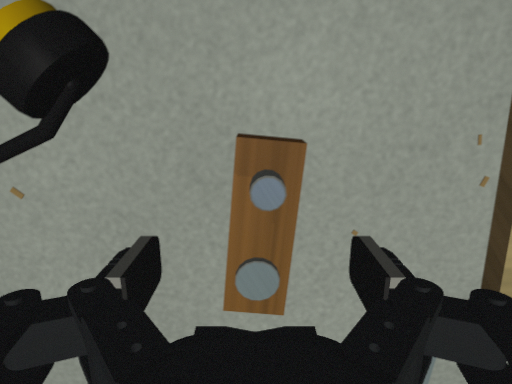

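Dog top centre is at (268,193) against a predicted (266,194), so the estimate is good to about 1.5 mm. I'll shift it slightly and descend.

>>> {"api": "move_arm", "payload": {
  "rows": [
    {"hand": 1, "tx": -0.3, "ty": 0.7, "tz": 2.2, "rx": 0, "ry": 0.2, "rz": -1.5},
    {"hand": 1, "tx": -0.2, "ty": 0.3, "tz": 2.2, "rx": 0, "ry": 0, "rz": -0.8},
    {"hand": 1, "tx": 0, "ty": 0, "tz": 2.2, "rx": 0, "ry": 0, "rz": 0},
    {"hand": 1, "tx": 0, "ty": 0, "tz": 1.5, "rx": 0, "ry": 0, "rz": 0},
    {"hand": 1, "tx": 0, "ty": 0, "tz": 0, "rx": 0, "ry": 0, "rz": 0}
  ]
}}

```text
time: 2.12
ee_pos: [588.9, 344.7, 73.0]
ee_rot: [[0.996, 0.092, 0.004], [0.092, -0.996, -0.007], [0.003, 0.008, -1.0]]
contact_force: [0.1, 0.3, 0.1]
grip_width: 85.5
```

```bash
python3 -c "
from h import *
s=st()
plan([583.2,355.4,31],-84,4,1)"
```

```text
t 2.12 p [588.9 344.7  73. ] yaw -84.7 tilt [ 0.004 -0.007] F [0.1 0.3 0.1] M [ 0.01 -0.05  0.07] w 85.5 q [-0.55  0.5  -0.03  1.54  0.02  1.11 -2.06]
{"hand":1,"tx":-0.12,"ty":-0.29,"tz":1.05,"rx":0.1,"ry":-0.0,"rz":-0.2},
{"hand":1,"tx":-0.12,"ty":-0.28,"tz":1.05,"rx":0.1,"ry":-0.0,"rz":-0.2},
{"hand":1,"tx":-0.12,"ty":-0.28,"tz":1.05,"rx":0.1,"ry":-0.0,"rz":-0.2},
{"hand":1,"tx":-0.12,"ty":-0.28,"tz":1.05,"rx":0.1,"ry":-0.0,"rz":-0.2},
```

>>> {"api": "move_arm", "payload": {
  "rows": [
    {"hand": 1, "tx": -0.3, "ty": -0.6, "tz": 0.8, "rx": 0, "ry": 0, "rz": -0.5},
    {"hand": 1, "tx": -0.2, "ty": -0.3, "tz": 0.8, "rx": 0, "ry": 0, "rz": 0},
    {"hand": 1, "tx": 0, "ty": -0.1, "tz": 0.4, "rx": 0, "ry": 0, "rz": 0},
    {"hand": 1, "tx": 0, "ty": 0, "tz": 0, "rx": 0, "ry": 0, "rz": 0},
    {"hand": 1, "tx": 0, "ty": 0, "tz": 0, "rx": 0, "ry": 0, "rz": 0}
  ]
}}

```text
time: 2.75
ee_pos: [584.1, 355.8, 54.2]
ee_rot: [[0.995, 0.102, 0.007], [0.102, -0.995, -0.005], [0.007, 0.006, -1.0]]
contact_force: [-0.3, -0.4, -0.3]
grip_width: 85.2
```

```bash
python3 -c "
from h import *
s=st()
plan([583.2,355.4,31],-84,3,1)"
```

```text
t 2.75 p [584.1 355.8  54.2] yaw -84.1 tilt [ 0.007 -0.005] F [-0.3 -0.4 -0.3] M [-0.01  0.04  0.02] w 85.2 q [-0.57  0.51 -0.03  1.55  0.03  1.08 -2.08]
{"hand":1,"tx":-0.04,"ty":0.01,"tz":0.77,"rx":0.1,"ry":-0.1,"rz":-0.0},
{"hand":1,"tx":-0.03,"ty":0.01,"tz":0.77,"rx":0.1,"ry":-0.1,"rz":-0.0},
{"hand":1,"tx":-0.03,"ty":0.01,"tz":0.77,"rx":0.1,"ry":-0.1,"rz":-0.0},
```

>>> {"api": "move_arm", "payload": {
  "rows": [
    {"hand": 1, "tx": -0.1, "ty": 0, "tz": 1, "rx": 0.2, "ry": -0.3, "rz": 0},
    {"hand": 1, "tx": 0, "ty": 0, "tz": 0.9, "rx": 0, "ry": 0, "rz": 0},
    {"hand": 1, "tx": 0, "ty": 0, "tz": 0.4, "rx": 0, "ry": 0, "rz": 0},
    {"hand": 1, "tx": 0, "ty": 0, "tz": 0, "rx": 0, "ry": 0, "rz": 0},
    {"hand": 1, "tx": 0, "ty": 0, "tz": 0, "rx": 0, "ry": 0, "rz": 0}
  ]
}}

```text
time: 3.38
ee_pos: [583.3, 355.2, 29.4]
ee_rot: [[0.995, 0.102, 0.001], [0.102, -0.995, -0.002], [0.001, 0.002, -1.0]]
contact_force: [-0.2, -0.1, 0.2]
grip_width: 85.3
```

```bash
python3 -c "
from h import *
s=st()"
```

```text
t 3.38 p [583.3 355.2  29.4] yaw -84.2 tilt [ 0.001 -0.002] F [-0.2 -0.1  0.2] M [0.03 0.   0.02] w 85.3 q [-0.56  0.54 -0.03  1.56  0.02  1.04 -2.07]
```

>>> {"api": "move_arm", "payload": {
  "rows": [
    {"hand": 1, "tx": 0, "ty": 0, "tz": -0.2, "rx": 0, "ry": 0, "rz": 0},
    {"hand": 0.2, "tx": 0, "ty": 0, "tz": 0, "rx": 0, "ry": 0, "rz": 0},
    {"hand": 0.2, "tx": 0, "ty": 0, "tz": 0, "rx": 0, "ry": 0, "rz": 0},
    {"hand": 0.2, "tx": 0, "ty": 0, "tz": 0, "rx": 0, "ry": 0, "rz": 0},
    {"hand": 0, "tx": 0, "ty": 0, "tz": 0, "rx": 0, "ry": 0, "rz": 0}
  ],
  "grip_force": 60
}}

```text
time: 4.0
ee_pos: [584.0, 355.6, 32.9]
ee_rot: [[0.995, 0.102, 0.003], [0.102, -0.995, -0.001], [0.003, 0.001, -1.0]]
contact_force: [0.7, 0.6, 1.5]
grip_width: 27.8
```

>>> {"api": "move_arm", "payload": {
  "rows": [
    {"hand": 0, "tx": 0, "ty": 0, "tz": 0, "rx": 0, "ry": 0, "rz": 0},
    {"hand": 0, "tx": 0, "ty": 0, "tz": 0, "rx": 0, "ry": 0, "rz": 0},
    {"hand": 0, "tx": 0, "ty": 0, "tz": 0, "rx": 0, "ry": 0, "rz": 0},
    {"hand": 0, "tx": 0, "ty": 0, "tz": 0, "rx": 0, "ry": 0, "rz": 0}
  ]
}}

```text
time: 4.5
ee_pos: [584.0, 355.6, 32.9]
ee_rot: [[0.995, 0.102, 0.003], [0.102, -0.995, -0.001], [0.003, 0.001, -1.0]]
contact_force: [0.0, -0.5, 0.8]
grip_width: 27.6
```

```bash
python3 -c "
from h import *
s=st()"
```

```text
t 4.5 p [584.  355.6  32.9] yaw -84.2 tilt [ 0.003 -0.001] F [ 0.  -0.5  0.8] M [0.08 0.01 0.03] w 27.6 q [-0.56  0.54 -0.03  1.56  0.02  1.04 -2.07]
```

>>> {"api": "move_arm", "payload": {
  "rows": [
    {"hand": 0, "tx": 0, "ty": 0, "tz": -1.5, "rx": 0, "ry": 0, "rz": 0},
    {"hand": 0, "tx": 0, "ty": 0, "tz": -3, "rx": 0, "ry": 0, "rz": 0},
    {"hand": 0, "tx": 0, "ty": 0, "tz": -3, "rx": 0, "ry": 0, "rz": 0},
    {"hand": 0, "tx": 0, "ty": 1, "tz": -2.5, "rx": 0, "ry": 0, "rz": 0},
    {"hand": 0, "tx": 0, "ty": 2, "tz": -0.5, "rx": 0, "ry": 0, "rz": 0}
  ]
}}

```text
time: 5.12
ee_pos: [584.4, 326.8, 141.3]
ee_rot: [[0.994, 0.106, -0.001], [0.106, -0.994, -0.002], [-0.001, 0.002, -1.0]]
contact_force: [1.3, -0.4, -2.6]
grip_width: 27.9
```

```bash
python3 -c "
from h import *
s=st()
plan([650,-100,130],-84,10,0)"
```

```text
t 5.12 p [584.4 326.8 141.3] yaw -83.9 tilt [-0.001 -0.002] F [ 1.3 -0.4 -2.6] M [ 0.03  0.   -0.01] w 27.9 q [-0.53  0.41 -0.03  1.51  0.01  1.22 -2.02]
{"hand":0,"tx":0.20,"ty":4.31,"tz":0.12,"rx":0.0,"ry":0.0,"rz":0.0},
{"hand":0,"tx":0.20,"ty":4.31,"tz":0.12,"rx":0.0,"ry":0.0,"rz":0.0},
{"hand":0,"tx":0.20,"ty":4.31,"tz":0.12,"rx":0.0,"ry":0.0,"rz":0.0},
{"hand":0,"tx":0.20,"ty":4.31,"tz":0.12,"rx":0.0,"ry":0.0,"rz":0.0},
{"hand":0,"tx":0.20,"ty":4.31,"tz":0.12,"rx":0.0,"ry":0.0,"rz":0.0}
--
{"hand":0,"tx":0.20,"ty":4.31,"tz":0.12,"rx":0.0,"ry":0.0,"rz":0.0},
{"hand":0,"tx":0.20,"ty":4.31,"tz":0.12,"rx":0.0,"ry":0.0,"rz":0.0},
{"hand":0,"tx":0.20,"ty":4.31,"tz":0.12,"rx":0.0,"ry":0.0,"rz":0.0},
{"hand":0,"tx":0.21,"ty":4.31,"tz":0.12,"rx":0.0,"ry":0.0,"rz":0.0},
{"hand":0,"tx":0.21,"ty":4.31,"tz":0.11,"rx":0.0,"ry":0.0,"rz":0.0}
--
```

>>> {"api": "move_arm", "payload": {
  "rows": [
    {"hand": 0, "tx": 0.2, "ty": 4.3, "tz": 0.1, "rx": 0, "ry": 0, "rz": 0},
    {"hand": 0, "tx": 0.2, "ty": 4.3, "tz": 0.1, "rx": 0, "ry": 0, "rz": 0},
    {"hand": 0, "tx": 0.2, "ty": 4.3, "tz": 0.1, "rx": 0, "ry": 0, "rz": 0},
    {"hand": 0, "tx": 0.2, "ty": 4.3, "tz": 0.1, "rx": 0, "ry": 0, "rz": 0},
    {"hand": 0, "tx": 0.2, "ty": 4.3, "tz": 0.1, "rx": 0, "ry": 0, "rz": 0}
  ]
}}

```text
time: 5.75
ee_pos: [614.3, 103.6, 133.8]
ee_rot: [[0.994, 0.107, -0.006], [0.107, -0.994, -0.005], [-0.007, 0.004, -1.0]]
contact_force: [1.2, 0.1, -1.7]
grip_width: 28.0
```

>>> {"api": "move_arm", "payload": {
  "rows": [
    {"hand": 0, "tx": 0.2, "ty": 4.3, "tz": 0.1, "rx": 0, "ry": 0, "rz": 0},
    {"hand": 0, "tx": 0.2, "ty": 4.3, "tz": 0.1, "rx": 0, "ry": 0, "rz": 0},
    {"hand": 0, "tx": 0.2, "ty": 4, "tz": 0.1, "rx": 0, "ry": 0, "rz": 0},
    {"hand": 0, "tx": 0.2, "ty": 3, "tz": 0, "rx": 0, "ry": 0, "rz": 0},
    {"hand": 0, "tx": 0, "ty": 1, "tz": 0, "rx": 0, "ry": 0, "rz": 0}
  ]
}}

```text
time: 6.38
ee_pos: [633.7, -77.9, 126.9]
ee_rot: [[0.995, 0.095, -0.016], [0.095, -0.995, -0.009], [-0.017, 0.007, -1.0]]
contact_force: [-1.0, 0.4, -1.9]
grip_width: 28.2
```

```bash
python3 -c "
from h import *
s=st()
plan([651.8,-126,95],-84,4,0)"
```

```text
t 6.38 p [633.7 -77.9 126.9] yaw -84.5 tilt [-0.016 -0.009] F [-1.   0.4 -1.9] M [ 0.05 -0.08 -0.04] w 28.2 q [-0.05  0.37  0.15  1.6  -0.05  1.19 -1.36]
{"hand":0,"tx":0.35,"ty":1.23,"tz":0.80,"rx":0.1,"ry":0.2,"rz":-0.1},
{"hand":0,"tx":0.34,"ty":1.24,"tz":0.80,"rx":0.1,"ry":0.2,"rz":-0.1},
{"hand":0,"tx":0.34,"ty":1.24,"tz":0.80,"rx":0.1,"ry":0.2,"rz":-0.1},
{"hand":0,"tx":0.33,"ty":1.24,"tz":0.80,"rx":0.1,"ry":0.2,"rz":-0.1},
```

>>> {"api": "move_arm", "payload": {
  "rows": [
    {"hand": 0, "tx": 0.4, "ty": 1.3, "tz": 0.8, "rx": 0.4, "ry": 0.9, "rz": 0.5},
    {"hand": 0, "tx": 0.5, "ty": 1.2, "tz": 0.8, "rx": 0, "ry": 0, "rz": 0},
    {"hand": 0, "tx": 0.3, "ty": 0.8, "tz": 0.8, "rx": 0, "ry": 0, "rz": 0},
    {"hand": 0, "tx": 0.1, "ty": 0.3, "tz": 0.4, "rx": 0, "ry": 0, "rz": 0},
    {"hand": 0, "tx": 0, "ty": 0, "tz": 0, "rx": 0, "ry": 0, "rz": 0}
  ]
}}

```text
time: 7.0
ee_pos: [649.4, -111.2, 94.9]
ee_rot: [[0.996, 0.089, -0.004], [0.089, -0.996, 0.003], [-0.004, -0.003, -1.0]]
contact_force: [0.6, -0.3, -2.1]
grip_width: 28.0
```

```bash
python3 -c "
from h import *
s=st()
plan([651.8,-126,85],-84,3,0)"
```

```text
t 7.0 p [ 649.4 -111.2   94.9] yaw -84.9 tilt [-0.004  0.003] F [ 0.6 -0.3 -2.1] M [ 0.01 -0.01  0.  ] w 28.0 q [ 0.01  0.43  0.16  1.59 -0.08  1.13 -1.3 ]
{"hand":0,"tx":0.04,"ty":0.50,"tz":0.33,"rx":-0.1,"ry":0.1,"rz":-0.3},
{"hand":0,"tx":0.03,"ty":0.50,"tz":0.33,"rx":-0.1,"ry":0.1,"rz":-0.3},
{"hand":0,"tx":0.03,"ty":0.50,"tz":0.33,"rx":-0.1,"ry":0.1,"rz":-0.3},
```

>>> {"api": "move_arm", "payload": {
  "rows": [
    {"hand": 0, "tx": 0.1, "ty": 0.7, "tz": 0.5, "rx": -0.2, "ry": 0.2, "rz": -0.6},
    {"hand": 0, "tx": 0.1, "ty": 0.6, "tz": 0.5, "rx": 0, "ry": 0, "rz": 0},
    {"hand": 0, "tx": 0, "ty": 0.2, "tz": 0.4, "rx": 0, "ry": 0, "rz": 0},
    {"hand": 0, "tx": 0, "ty": 0, "tz": 0, "rx": 0, "ry": 0, "rz": 0},
    {"hand": 0, "tx": 0, "ty": 0, "tz": 0, "rx": 0, "ry": 0, "rz": 0}
  ]
}}

```text
time: 7.62
ee_pos: [653.5, -125.6, 80.4]
ee_rot: [[0.995, 0.102, 0.001], [0.102, -0.995, -0.0], [0.001, 0.0, -1.0]]
contact_force: [-0.1, 0.0, -2.1]
grip_width: 27.4
```

```bash
python3 -c "
from h import *
s=st()
S,D=get_calibration('scene'),get_calibration('side')
a=save('scene','s3.png');b=save('side','d3.png');s=st()
hole=[[651.8,-126,25]]; p=s['ee_pos']; foot=[[p[0],p[1],p[2]-24.9]]
for c in (S,D): print(proj(c,hole),proj(c,foot))
import cv2
def crop(im,x,y,w,h): return cv2.resize(im[y:y+h,x:x+w,::-1],None,fx=5,fy=5,interpolation=cv2.INTER_CUBIC)
cv2.imwrite('pics/c3.png',np.hstack([crop(a,150,150,80,80),crop(b,175,115,80,80)]))
"
```

```text
t 7.62 p [ 653.5 -125.6   80.4] yaw -84.1 tilt [ 0.001 -0.   ] F [-0.1  0.  -2.1] M [ 0.04  0.01 -0.01] w 27.4 q [ 0.03  0.46  0.16  1.58 -0.08  1.11 -1.26]
t 7.72 p [ 653.5 -125.6   80.5] yaw -84.1 tilt [ 0.001 -0.   ] F [-0.4  0.3 -1.8] M [ 0.04  0.01 -0.04] w 28.0 q [ 0.03  0.46  0.16  1.58 -0.08  1.11 -1.26]
[[187.18912744 199.24673724]] [[185.60703657 191.03698199]]
[[216.14437572 168.95909508]] [[214.64715732 160.5085964 ]]
```

View pics/c3.png

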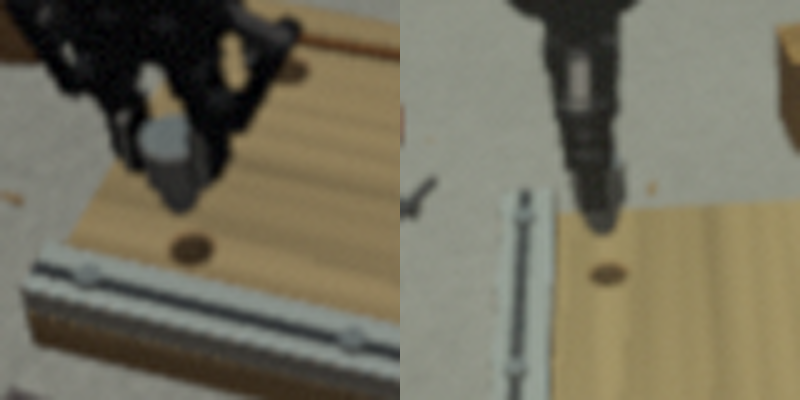

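Hole at scene (188,199.5) and side (216,169.4). The dog's foot at (185.6,191) and (214.8,160.4) lies where the TCP predicts, so the grasp is centred. Moving -1.7 mm in x and descending.

>>> {"api": "move_arm", "payload": {
  "rows": [
    {"hand": 0, "tx": -0.15, "ty": 0, "tz": 0.8, "rx": 0, "ry": 0, "rz": 0},
    {"hand": 0, "tx": 0, "ty": 0, "tz": 0.8, "rx": 0, "ry": 0, "rz": 0},
    {"hand": 0, "tx": 0, "ty": 0, "tz": 0.5, "rx": 0, "ry": 0, "rz": 0},
    {"hand": 0, "tx": 0, "ty": 0, "tz": 0.2, "rx": 0, "ry": 0, "rz": 0},
    {"hand": 0, "tx": 0, "ty": 0, "tz": 0, "rx": 0, "ry": 0, "rz": 0}
  ]
}}

```text
time: 8.35
ee_pos: [651.6, -125.2, 55.4]
ee_rot: [[0.995, 0.103, 0.0], [0.103, -0.995, 0.0], [0.0, -0.0, -1.0]]
contact_force: [0.3, 0.6, -2.1]
grip_width: 28.3
```

```bash
python3 -c "
from h import *
s=st()
plan([651.8,-125.3,50],-84,2,0)"
```

```text
t 8.35 p [ 651.6 -125.2   55.4] yaw -84.1 tilt [0. 0.] F [ 0.3  0.6 -2.1] M [ 0.01 -0.02 -0.02] w 28.3 q [ 0.03  0.48  0.16  1.61 -0.08  1.06 -1.26]
{"hand":0,"tx":0.01,"ty":0.01,"tz":0.27,"rx":-0.0,"ry":-0.0,"rz":-0.0},
{"hand":0,"tx":0.01,"ty":0.01,"tz":0.27,"rx":-0.0,"ry":-0.0,"rz":-0.0},
```

>>> {"api": "move_arm", "payload": {
  "rows": [
    {"hand": 0, "tx": 0, "ty": 0, "tz": 0.4, "rx": 0, "ry": 0, "rz": 0},
    {"hand": 0, "tx": 0, "ty": 0, "tz": 0.4, "rx": 0, "ry": 0, "rz": 0},
    {"hand": 0, "tx": 0, "ty": 0, "tz": 0.3, "rx": 0, "ry": 0, "rz": 0},
    {"hand": 0, "tx": 0, "ty": 0, "tz": 0, "rx": 0, "ry": 0, "rz": 0}
  ]
}}

```text
time: 8.85
ee_pos: [651.9, -125.3, 44.0]
ee_rot: [[0.995, 0.103, 0.001], [0.103, -0.995, 0.0], [0.001, 0.0, -1.0]]
contact_force: [-0.6, -0.7, -1.9]
grip_width: 28.2
```

```bash
python3 -c "
from h import *
s=st()"
```

```text
t 8.85 p [ 651.9 -125.3   44. ] yaw -84.1 tilt [0.001 0.   ] F [-0.6 -0.7 -1.9] M [0.02 0.02 0.02] w 28.2 q [ 0.03  0.49  0.16  1.62 -0.09  1.04 -1.26]
```

Foot is about 6 mm into the hole without contact force. Continuing down.

>>> {"api": "move_arm", "payload": {
  "rows": [
    {"hand": 0, "tx": 0, "ty": 0, "tz": 0.4, "rx": 0, "ry": 0, "rz": 0},
    {"hand": 0, "tx": 0, "ty": 0, "tz": 0.4, "rx": 0, "ry": 0, "rz": 0},
    {"hand": 0, "tx": 0, "ty": 0, "tz": 0.4, "rx": 0, "ry": 0, "rz": 0},
    {"hand": 0, "tx": 0, "ty": 0, "tz": 0.1, "rx": 0, "ry": 0, "rz": 0}
  ]
}}

```text
time: 9.35
ee_pos: [652.2, -125.2, 30.3]
ee_rot: [[0.995, 0.103, 0.002], [0.103, -0.995, 0.0], [0.002, 0.0, -1.0]]
contact_force: [-0.7, 0.5, -1.0]
grip_width: 28.0
```

```bash
python3 -c "
from h import *
s=st()"
```

```text
t 9.35 p [ 652.2 -125.2   30.3] yaw -84.1 tilt [0.002 0.   ] F [-0.7  0.5 -1. ] M [ 0.04  0.02 -0.03] w 28.0 q [ 0.03  0.51  0.15  1.62 -0.09  1.02 -1.26]
```

>>> {"api": "move_arm", "payload": {
  "rows": [
    {"hand": 0, "tx": 0, "ty": 0, "tz": 0.2, "rx": 0, "ry": 0, "rz": 0},
    {"hand": 0, "tx": 0, "ty": 0, "tz": 0.2, "rx": 0, "ry": 0, "rz": 0},
    {"hand": 0, "tx": 0, "ty": 0, "tz": 0.2, "rx": 0, "ry": 0, "rz": 0}
  ]
}}

```text
time: 9.72
ee_pos: [652.3, -125.2, 27.8]
ee_rot: [[0.995, 0.103, 0.001], [0.103, -0.995, 0.001], [0.001, -0.001, -1.0]]
contact_force: [-5.4, 1.2, 10.6]
grip_width: 27.8
```

```bash
python3 -c "
from h import *
s=st()"
```

```text
t 9.72 p [ 652.3 -125.2   27.8] yaw -84.1 tilt [0.001 0.001] F [-5.4  1.2 10.6] M [ 0.23  1.23 -0.  ] w 27.8 q [ 0.03  0.51  0.15  1.62 -0.09  1.01 -1.25]
```

>>> {"api": "move_arm", "payload": {
  "rows": [
    {"hand": 0.7, "tx": 0, "ty": 0, "tz": -0.1, "rx": 0, "ry": 0, "rz": 0},
    {"hand": 0.7, "tx": 0, "ty": 0, "tz": 0, "rx": 0, "ry": 0, "rz": 0},
    {"hand": 0.7, "tx": 0, "ty": 0, "tz": 0, "rx": 0, "ry": 0, "rz": 0},
    {"hand": 0.7, "tx": 0, "ty": 0, "tz": 0, "rx": 0, "ry": 0, "rz": 0},
    {"hand": 0.7, "tx": 0, "ty": 0, "tz": 0, "rx": 0, "ry": 0, "rz": 0}
  ]
}}

```text
time: 10.35
ee_pos: [653.3, -125.5, 29.6]
ee_rot: [[0.995, 0.103, 0.004], [0.103, -0.995, 0.0], [0.004, 0.0, -1.0]]
contact_force: [0.7, -0.6, 1.0]
grip_width: 59.6
```

>>> {"api": "move_arm", "payload": {
  "rows": [
    {"hand": 1, "tx": 0, "ty": 0, "tz": -1.5, "rx": 0, "ry": 0, "rz": 0},
    {"hand": 1, "tx": 0, "ty": 0, "tz": -3, "rx": 0, "ry": 0, "rz": 0},
    {"hand": 1, "tx": 0, "ty": 0, "tz": -4, "rx": 0, "ry": 0, "rz": 0},
    {"hand": 1, "tx": 0, "ty": 0, "tz": -4, "rx": 0, "ry": 0, "rz": 0},
    {"hand": 1, "tx": -1, "ty": 0, "tz": -1.5, "rx": 0, "ry": 0, "rz": 0}
  ]
}}

```text
time: 10.98
ee_pos: [642.3, -126.4, 175.6]
ee_rot: [[0.995, 0.103, 0.003], [0.103, -0.995, 0.0], [0.003, 0.0, -1.0]]
contact_force: [-0.5, -0.6, -0.4]
grip_width: 85.0
```

```bash
python3 -c "
from h import *
s=st();c=get_calibration('wrist');C={'W':c,'S':get_calibration('scene')}
a=save('wrist','w4.png');b=save('scene','s4.png')
json.dump({n:{k:np.array(v).tolist() for k,v in c.items()} for n,c in C.items()},open('cal4.json','w'))
cv2.imwrite('pics/c4.png',np.hstack([a[:,:,::-1],cv2.resize(b[140:240,140:212,::-1],(276,384),interpolation=cv2.INTER_CUBIC)]))
print(proj(c,[[651.8,-125.3,50]]))
plan([498.2,-313.6,150],-72.3,6,1)
"
```

```text
t 10.97 p [ 642.3 -126.4  175.6] yaw -84.1 tilt [0.003 0.   ] F [-0.5 -0.6 -0.4] M [ 0.04  0.01 -0.02] w 85.0 q [ 0.02  0.36  0.17  1.52 -0.06  1.27 -1.27]
[[253.9647155  170.26097371]]
{"hand":1,"tx":-2.68,"ty":2.85,"tz":0.41,"rx":0.0,"ry":-0.0,"rz":-2.0},
{"hand":1,"tx":-2.78,"ty":2.76,"tz":0.41,"rx":0.0,"ry":-0.0,"rz":-2.0},
{"hand":1,"tx":-2.87,"ty":2.66,"tz":0.41,"rx":0.0,"ry":-0.0,"rz":-2.0},
{"hand":1,"tx":-2.96,"ty":2.56,"tz":0.41,"rx":0.0,"ry":-0.0,"rz":-2.0},
{"hand":1,"tx":-3.05,"ty":2.45,"tz":0.41,"rx":0.0,"ry":-0.0,"rz":-2.0}
--
{"hand":1,"tx":-3.13,"ty":2.35,"tz":0.41,"rx":0.0,"ry":-0.0,"rz":-2.0},
```

View pics/c4.png

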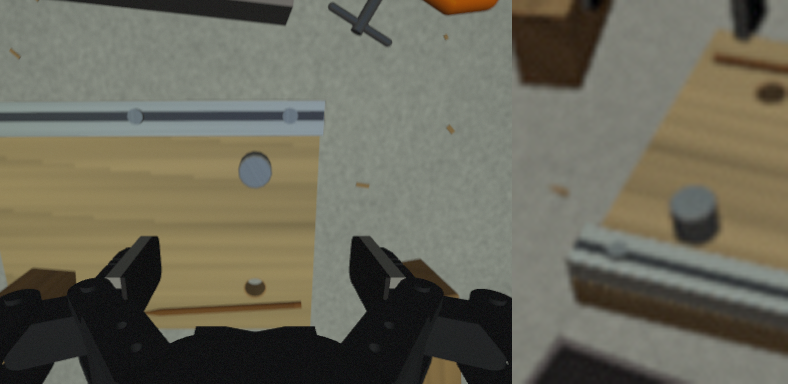

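The dog stands upright and seated, with its top at wrist (255,171) against a predicted (254,170). Now to the block.

>>> {"api": "move_arm", "payload": {
  "rows": [
    {"hand": 1, "tx": -2.7, "ty": 2.8, "tz": 0.4, "rx": 0, "ry": 0, "rz": -2},
    {"hand": 1, "tx": -2.8, "ty": 2.8, "tz": 0.4, "rx": 0, "ry": 0, "rz": -2},
    {"hand": 1, "tx": -2.9, "ty": 2.7, "tz": 0.4, "rx": 0, "ry": 0, "rz": -2},
    {"hand": 1, "tx": -2.5, "ty": 2.2, "tz": 0.4, "rx": 0, "ry": 0, "rz": -2},
    {"hand": 1, "tx": -1.5, "ty": 1.2, "tz": 0.4, "rx": 0, "ry": 0, "rz": -2}
  ]
}}

```text
time: 11.7
ee_pos: [529.8, -262.4, 144.0]
ee_rot: [[0.959, 0.283, -0.012], [0.283, -0.959, 0.005], [-0.01, -0.009, -1.0]]
contact_force: [-0.1, -0.4, 0.2]
grip_width: 85.4
```

```bash
python3 -c "
from h import *
s=st()
plan([498.2,-313.6,130],-72.3,3,1)
"
```

```text
t 11.7 p [ 529.8 -262.4  144. ] yaw -73.6 tilt [-0.012  0.005] F [-0.1 -0.4  0.2] M [ 0.04 -0.11  0.05] w 85.4 q [ 0.22  0.26  0.23  1.71 -0.06  1.19 -0.82]
{"hand":1,"tx":-1.49,"ty":1.34,"tz":0.47,"rx":-0.2,"ry":0.2,"rz":-0.4},
{"hand":1,"tx":-1.50,"ty":1.33,"tz":0.47,"rx":-0.2,"ry":0.2,"rz":-0.4},
{"hand":1,"tx":-1.51,"ty":1.32,"tz":0.47,"rx":-0.2,"ry":0.2,"rz":-0.4},
```

>>> {"api": "move_arm", "payload": {
  "rows": [
    {"hand": 1, "tx": -1.5, "ty": 1.4, "tz": 0.5, "rx": -0.5, "ry": 0.7, "rz": -1.3},
    {"hand": 1, "tx": -1.4, "ty": 1.3, "tz": 0.5, "rx": 0, "ry": 0, "rz": 0},
    {"hand": 1, "tx": -1, "ty": 0.8, "tz": 0.4, "rx": 0, "ry": 0, "rz": 0},
    {"hand": 1, "tx": -0.2, "ty": 0.2, "tz": 0, "rx": 0, "ry": 0, "rz": 0},
    {"hand": 1, "tx": 0, "ty": 0, "tz": 0, "rx": 0, "ry": 0, "rz": 0}
  ]
}}

```text
time: 12.32
ee_pos: [494.1, -310.0, 121.3]
ee_rot: [[0.953, 0.302, -0.009], [0.302, -0.953, 0.006], [-0.007, -0.009, -1.0]]
contact_force: [-0.1, 0.3, -0.8]
grip_width: 85.2
```

```bash
python3 -c "
from h import *
s=st();c=get_calibration('wrist'); save('wrist','w5.png'); json.dump({k:np.array(v).tolist() for k,v in c.items()},open('cal5.json','w'))
print(proj(c,tw([498.2,-313.6,.309],[(60,22.5,70),(60,-22.5,70),(-60,22.5,70),(-60,-22.5,70)])))
plan([498.2,-313.6,90],-72.3,3,1)
"
```

```text
t 12.32 p [ 494.1 -310.   121.3] yaw -72.4 tilt [-0.009  0.006] F [-0.1  0.3 -0.8] M [-0.01  0.01 -0.04] w 85.2 q [ 0.3   0.27  0.25  1.76 -0.07  1.14 -0.69]
[[224.14538436 107.2044315 ]
 [300.10116853 107.05151039]
 [229.06693128 285.16333533]
 [293.81043739 285.35861833]]
{"hand":1,"tx":0.10,"ty":0.17,"tz":1.04,"rx":-0.2,"ry":0.1,"rz":-0.0},
{"hand":1,"tx":0.09,"ty":0.17,"tz":1.04,"rx":-0.2,"ry":0.1,"rz":-0.0},
{"hand":1,"tx":0.09,"ty":0.16,"tz":1.04,"rx":-0.2,"ry":0.1,"rz":-0.0},
```

View pics/w5.png

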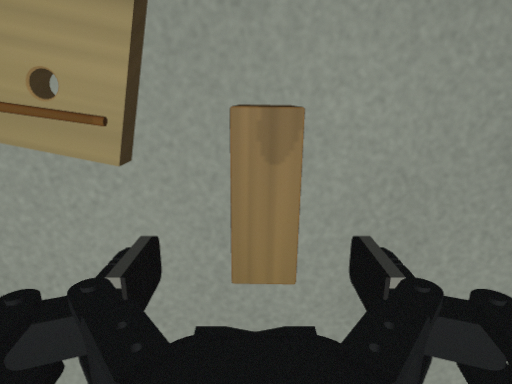

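Block top corners at (230,107), (304,107), (232,283) and (297,283), about 3.5 px right of prediction. I'll correct by about 2 mm and descend to TCP z = 28.

>>> {"api": "move_arm", "payload": {
  "rows": [
    {"hand": 1, "tx": 0.2, "ty": 0.4, "tz": 1.5, "rx": -0.5, "ry": 0.4, "rz": 0},
    {"hand": 1, "tx": 0, "ty": 0.3, "tz": 1.5, "rx": 0, "ry": 0, "rz": 0},
    {"hand": 1, "tx": 0, "ty": 0, "tz": 0.8, "rx": 0, "ry": 0, "rz": 0},
    {"hand": 1, "tx": 0, "ty": 0, "tz": 0, "rx": 0, "ry": 0, "rz": 0},
    {"hand": 1, "tx": 0, "ty": 0, "tz": 0, "rx": 0, "ry": 0, "rz": 0}
  ]
}}

```text
time: 13.0
ee_pos: [500.9, -313.5, 82.7]
ee_rot: [[0.952, 0.307, 0.002], [0.307, -0.952, 0.0], [0.002, 0.0, -1.0]]
contact_force: [-0.7, -0.2, 0.4]
grip_width: 85.5
```

```bash
python3 -c "
from h import *
s=st()
plan([498.7,-315.3,28],-72.3,5,1)
"
```

```text
t 13.0 p [ 500.9 -313.5   82.7] yaw -72.1 tilt [0.002 0.   ] F [-0.7 -0.2  0.4] M [-0.01  0.02 -0.02] w 85.5 q [ 0.3   0.31  0.25  1.78 -0.09  1.05 -0.67]
{"hand":1,"tx":-0.06,"ty":0.02,"tz":1.09,"rx":0.0,"ry":-0.0,"rz":0.0},
{"hand":1,"tx":-0.06,"ty":0.02,"tz":1.09,"rx":0.0,"ry":-0.0,"rz":0.0},
{"hand":1,"tx":-0.05,"ty":0.02,"tz":1.09,"rx":0.0,"ry":-0.0,"rz":0.0},
{"hand":1,"tx":-0.05,"ty":0.02,"tz":1.09,"rx":0.0,"ry":-0.0,"rz":0.0},
{"hand":1,"tx":-0.05,"ty":0.02,"tz":1.09,"rx":0.0,"ry":-0.0,"rz":0.0}
--
```

>>> {"api": "move_arm", "payload": {
  "rows": [
    {"hand": 1, "tx": -0.2, "ty": 0.1, "tz": 1.5, "rx": 0, "ry": 0, "rz": 0},
    {"hand": 1, "tx": -0.1, "ty": 0, "tz": 1.8, "rx": 0, "ry": 0, "rz": 0},
    {"hand": 1, "tx": 0, "ty": 0, "tz": 1.3, "rx": 0, "ry": 0, "rz": 0},
    {"hand": 1, "tx": 0, "ty": 0, "tz": 0.5, "rx": 0, "ry": 0, "rz": 0},
    {"hand": 1, "tx": 0, "ty": 0, "tz": 0, "rx": 0, "ry": 0, "rz": 0}
  ]
}}

```text
time: 13.62
ee_pos: [497.9, -315.4, 27.7]
ee_rot: [[0.952, 0.306, 0.001], [0.306, -0.952, 0.001], [0.001, -0.0, -1.0]]
contact_force: [-0.9, -0.5, -0.4]
grip_width: 85.5
```

```bash
python3 -c "
from h import *
s=st()
plan([498.7,-315.3,28],-72.3,1,1)
"
```

```text
t 13.62 p [ 497.9 -315.4   27.7] yaw -72.2 tilt [0.001 0.001] F [-0.9 -0.5 -0.4] M [ 0.03 -0.    0.05] w 85.5 q [ 0.32  0.38  0.24  1.82 -0.11  0.95 -0.65]
{"hand":1,"tx":0.08,"ty":0.01,"tz":-0.03,"rx":-0.0,"ry":-0.1,"rz":0.1},
```

>>> {"api": "move_arm", "payload": {
  "rows": [
    {"hand": 0, "tx": 0, "ty": 0, "tz": 0, "rx": 0, "ry": 0, "rz": 0},
    {"hand": 0, "tx": 0, "ty": 0, "tz": 0, "rx": 0, "ry": 0, "rz": 0},
    {"hand": 0, "tx": 0, "ty": 0, "tz": 0, "rx": 0, "ry": 0, "rz": 0},
    {"hand": 0, "tx": 0, "ty": 0, "tz": 0, "rx": 0, "ry": 0, "rz": 0},
    {"hand": 0, "tx": 0, "ty": 0, "tz": 0, "rx": 0, "ry": 0, "rz": 0}
  ],
  "grip_force": 70
}}

```text
time: 14.25
ee_pos: [498.7, -315.8, 29.0]
ee_rot: [[0.952, 0.306, 0.003], [0.306, -0.952, -0.0], [0.003, 0.001, -1.0]]
contact_force: [-0.1, -0.3, -1.9]
grip_width: 44.5
```

>>> {"api": "move_arm", "payload": {
  "rows": [
    {"hand": 0, "tx": 0, "ty": 0, "tz": 0, "rx": 0, "ry": 0, "rz": 0},
    {"hand": 0, "tx": 0, "ty": 0, "tz": 0, "rx": 0, "ry": 0, "rz": 0},
    {"hand": 0, "tx": 0, "ty": 0, "tz": 0, "rx": 0, "ry": 0, "rz": 0}
  ]
}}

```text
time: 14.62
ee_pos: [498.7, -315.8, 28.9]
ee_rot: [[0.952, 0.307, 0.003], [0.307, -0.952, -0.0], [0.003, 0.001, -1.0]]
contact_force: [0.0, 0.6, -1.9]
grip_width: 44.2
```

```bash
python3 -c "
from h import *
s=st()
b=tw([581.73,-32.67,.1045],[(67.5,-22,0),(50,0,0)])
print(b)
"
```

```text
t 14.62 p [ 498.7 -315.8   28.9] yaw -72.2 tilt [ 0.003 -0.   ] F [ 0.   0.6 -1.9] M [-0.05  0.03  0.02] w 44.2 q [ 0.32  0.38  0.24  1.82 -0.11  0.95 -0.65]
[[651.15659484 -47.50906764   0.        ]
 [631.4572421  -27.45450453   0.        ]]
```

>>> {"api": "move_arm", "payload": {
  "rows": [
    {"hand": 0, "tx": 0, "ty": 0, "tz": -1.5, "rx": 0, "ry": 0, "rz": 0},
    {"hand": 0, "tx": 0, "ty": 0, "tz": -3, "rx": 0, "ry": 0, "rz": 0},
    {"hand": 0, "tx": 0, "ty": 0, "tz": -3, "rx": 0, "ry": 0, "rz": 0},
    {"hand": 0, "tx": 0, "ty": 0, "tz": -2.5, "rx": 0, "ry": 0, "rz": 0},
    {"hand": 0, "tx": 0, "ty": 0, "tz": -1, "rx": 0, "ry": 0, "rz": 0}
  ]
}}

```text
time: 15.25
ee_pos: [497.7, -315.6, 144.5]
ee_rot: [[0.952, 0.306, 0.002], [0.306, -0.952, 0.0], [0.002, 0.001, -1.0]]
contact_force: [-0.2, 0.6, -1.8]
grip_width: 44.6
```

```bash
python3 -c "
from h import *
s=st()
plan([625,-35,140],6,10,0)
"
```

```text
t 15.25 p [ 497.7 -315.6  144.5] yaw -72.2 tilt [0.002 0.   ] F [-0.2  0.6 -1.8] M [ 0.02 -0.08  0.  ] w 44.6 q [ 0.3   0.25  0.26  1.73 -0.07  1.17 -0.68]
{"hand":0,"tx":2.07,"ty":-2.28,"tz":0.05,"rx":0.0,"ry":-0.0,"rz":-7.8},
{"hand":0,"tx":2.36,"ty":-1.98,"tz":0.05,"rx":0.0,"ry":-0.0,"rz":-7.8},
{"hand":0,"tx":2.61,"ty":-1.64,"tz":0.05,"rx":0.0,"ry":-0.0,"rz":-7.8},
{"hand":0,"tx":2.81,"ty":-1.27,"tz":0.05,"rx":0.0,"ry":-0.0,"rz":-7.8},
{"hand":0,"tx":2.95,"ty":-0.88,"tz":0.05,"rx":0.0,"ry":-0.0,"rz":-7.8}
--
{"hand":0,"tx":3.05,"ty":-0.47,"tz":0.05,"rx":0.0,"ry":-0.0,"rz":-7.8},
{"hand":0,"tx":3.08,"ty":-0.05,"tz":0.05,"rx":0.0,"ry":-0.0,"rz":-7.8},
{"hand":0,"tx":3.06,"ty":0.37,"tz":0.05,"rx":0.0,"ry":-0.0,"rz":-7.8},
{"hand":0,"tx":2.98,"ty":0.79,"tz":0.05,"rx":0.0,"ry":-0.0,"rz":-7.8},
{"hand":0,"tx":2.85,"ty":1.18,"tz":0.05,"rx":0.0,"ry":-0.0,"rz":-7.8}
--
```

>>> {"api": "move_arm", "payload": {
  "rows": [
    {"hand": 0, "tx": 2.07, "ty": -2.28, "tz": 0, "rx": 0, "ry": 0, "rz": -7.8},
    {"hand": 0, "tx": 2.36, "ty": -1.98, "tz": 0, "rx": 0, "ry": 0, "rz": -7.8},
    {"hand": 0, "tx": 2.61, "ty": -1.64, "tz": 0, "rx": 0, "ry": 0, "rz": -7.8},
    {"hand": 0, "tx": 2.81, "ty": -1.27, "tz": 0, "rx": 0, "ry": 0, "rz": -7.8},
    {"hand": 0, "tx": 2.95, "ty": -0.88, "tz": 0, "rx": 0, "ry": 0, "rz": -7.8}
  ]
}}

```text
time: 15.88
ee_pos: [559.9, -175.2, 145.5]
ee_rot: [[0.535, 0.845, 0.002], [0.845, -0.535, -0.002], [-0.001, 0.003, -1.0]]
contact_force: [0.3, 0.7, -1.7]
grip_width: 44.5
```

```bash
python3 -c "
from h import *
s=st()
plan([625,-35,140],6,5,0)
"
```

```text
t 15.88 p [ 559.9 -175.2  145.5] yaw -32.4 tilt [ 0.002 -0.002] F [ 0.3  0.7 -1.7] M [ 0.04 -0.01  0.02] w 44.5 q [ 0.18  0.24  0.09  1.73 -0.02  1.17 -0.29]
{"hand":0,"tx":3.07,"ty":-0.40,"tz":0.11,"rx":0.0,"ry":0.0,"rz":-7.7},
{"hand":0,"tx":3.09,"ty":0.01,"tz":0.11,"rx":0.0,"ry":0.0,"rz":-7.7},
{"hand":0,"tx":3.06,"ty":0.42,"tz":0.11,"rx":0.0,"ry":0.0,"rz":-7.7},
{"hand":0,"tx":2.98,"ty":0.83,"tz":0.11,"rx":0.0,"ry":0.0,"rz":-7.7},
{"hand":0,"tx":2.84,"ty":1.22,"tz":0.11,"rx":0.0,"ry":0.0,"rz":-7.7}
--
```

>>> {"api": "move_arm", "payload": {
  "rows": [
    {"hand": 0, "tx": 3, "ty": -0.4, "tz": 0.1, "rx": 0, "ry": 0, "rz": -7.7},
    {"hand": 0, "tx": 3, "ty": 0, "tz": 0.1, "rx": 0, "ry": 0, "rz": -7.7},
    {"hand": 0, "tx": 2.9, "ty": 0.4, "tz": 0.1, "rx": 0, "ry": 0, "rz": -7.7},
    {"hand": 0, "tx": 2, "ty": 0.6, "tz": 0.1, "rx": 0, "ry": 0, "rz": -7},
    {"hand": 0, "tx": 1, "ty": 0.3, "tz": 0.1, "rx": 0, "ry": 0, "rz": -4}
  ]
}}

```text
time: 16.5
ee_pos: [609.1, -58.4, 138.4]
ee_rot: [[-0.054, 0.999, -0.002], [0.999, 0.054, -0.001], [-0.001, -0.002, -1.0]]
contact_force: [-1.3, -0.3, -2.4]
grip_width: 44.2
```

```bash
python3 -c "
from h import *
s=st()
p=tw([581.73,-32.67,.1045],[(50,0,0)])[0]
plan([p[0],p[1],110],6,4,0)
"
```

```text
t 16.5 p [609.1 -58.4 138.4] yaw 3.1 tilt [-0.002 -0.001] F [-1.3 -0.3 -2.4] M [ 0.    0.03 -0.01] w 44.2 q [ 0.1   0.3  -0.05  1.66  0.02  1.18  0.09]
{"hand":0,"tx":0.74,"ty":0.60,"tz":0.71,"rx":-0.0,"ry":0.0,"rz":-0.7},
{"hand":0,"tx":0.73,"ty":0.61,"tz":0.71,"rx":-0.0,"ry":0.0,"rz":-0.7},
{"hand":0,"tx":0.73,"ty":0.62,"tz":0.71,"rx":-0.0,"ry":0.0,"rz":-0.7},
{"hand":0,"tx":0.72,"ty":0.63,"tz":0.71,"rx":-0.0,"ry":0.0,"rz":-0.7},
```

>>> {"api": "move_arm", "payload": {
  "rows": [
    {"hand": 0, "tx": 1, "ty": 0.7, "tz": 0.8, "rx": 0, "ry": 0, "rz": -1.8},
    {"hand": 0, "tx": 1, "ty": 0.7, "tz": 0.8, "rx": 0, "ry": 0, "rz": -0.6},
    {"hand": 0, "tx": 0.5, "ty": 0.5, "tz": 0.6, "rx": 0, "ry": 0, "rz": -0.3},
    {"hand": 0, "tx": 0.1, "ty": 0.1, "tz": 0.2, "rx": 0, "ry": 0, "rz": 0},
    {"hand": 0, "tx": 0, "ty": 0, "tz": 0, "rx": 0, "ry": 0, "rz": 0}
  ]
}}

```text
time: 17.12
ee_pos: [626.9, -29.5, 110.8]
ee_rot: [[-0.101, 0.995, -0.006], [0.995, 0.101, -0.001], [-0.001, -0.006, -1.0]]
contact_force: [-0.1, 0.6, -2.1]
grip_width: 44.2
```

```bash
python3 -c "
from h import *
s=st()
p=tw([581.73,-32.67,.1045],[(50,0,0)])[0]
plan([p[0],p[1],70],6,4,0)
S,D=get_calibration('scene'),get_calibration('side')
a=save('scene','s6.png');b=save('side','d6.png')
def crop(im,x,y,w,h): return cv2.resize(im[y:y+h,x:x+w,::-1],None,fx=4,fy=4,interpolation=cv2.INTER_CUBIC)
cv2.imwrite('pics/c6.png',np.hstack([crop(a,160,140,100,110),crop(b,180,110,100,110)]))
"
```

```text
t 17.12 p [626.9 -29.5 110.8] yaw 5.8 tilt [-0.006 -0.001] F [-0.1  0.6 -2.1] M [-0.01  0.03 -0.04] w 44.2 q [ 0.06  0.36 -0.07  1.65  0.03  1.14  0.08]
{"hand":0,"tx":0.04,"ty":0.12,"tz":1.02,"rx":-0.1,"ry":0.0,"rz":-0.0},
{"hand":0,"tx":0.04,"ty":0.12,"tz":1.02,"rx":-0.1,"ry":0.0,"rz":-0.0},
{"hand":0,"tx":0.04,"ty":0.12,"tz":1.02,"rx":-0.1,"ry":0.0,"rz":-0.0},
{"hand":0,"tx":0.04,"ty":0.12,"tz":1.02,"rx":-0.1,"ry":0.0,"rz":-0.0},
```

View pics/c6.png

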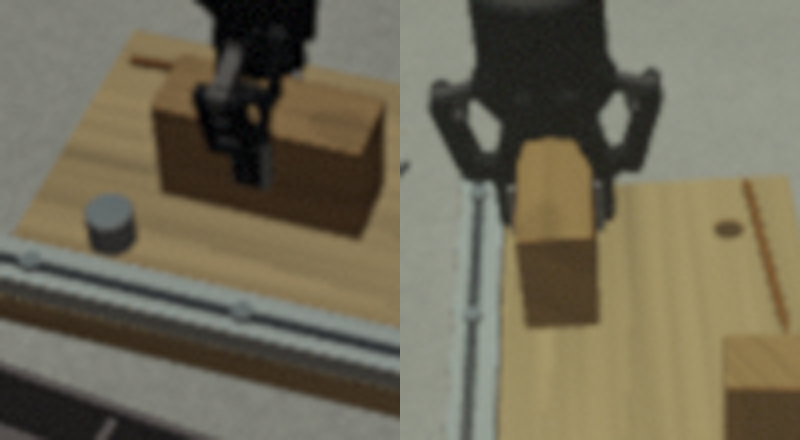

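The block hangs level and parallel to the fence, clear of the dog (scene crop (110,220)). Descending.

>>> {"api": "move_arm", "payload": {
  "rows": [
    {"hand": 0, "tx": 0, "ty": 0.2, "tz": 1.2, "rx": -0.3, "ry": 0, "rz": -0.2},
    {"hand": 0, "tx": 0, "ty": 0.2, "tz": 1.5, "rx": 0, "ry": 0, "rz": 0},
    {"hand": 0, "tx": 0, "ty": 0, "tz": 1.3, "rx": 0, "ry": 0, "rz": 0},
    {"hand": 0, "tx": 0, "ty": 0, "tz": 0.6, "rx": 0, "ry": 0, "rz": 0},
    {"hand": 0, "tx": 0, "ty": 0, "tz": 0.1, "rx": 0, "ry": 0, "rz": 0}
  ]
}}

```text
time: 17.85
ee_pos: [630.5, -30.4, 60.5]
ee_rot: [[-0.103, 0.995, -0.0], [0.995, 0.103, -0.001], [-0.001, -0.0, -1.0]]
contact_force: [0.3, 0.8, -1.0]
grip_width: 44.5
```

```bash
python3 -c "
from h import *
s=st()
"
```

```text
t 17.85 p [630.5 -30.4  60.5] yaw 5.9 tilt [-0.    -0.001] F [ 0.3  0.8 -1. ] M [-0.01 -0.03  0.04] w 44.5 q [ 0.06  0.41 -0.07  1.68  0.03  1.05  0.08]
```

>>> {"api": "move_arm", "payload": {
  "rows": [
    {"hand": 0, "tx": 0, "ty": 0, "tz": 0.25, "rx": 0, "ry": 0, "rz": 0},
    {"hand": 0, "tx": 0, "ty": 0, "tz": 0.25, "rx": 0, "ry": 0, "rz": 0},
    {"hand": 0, "tx": 0, "ty": 0, "tz": 0.15, "rx": 0, "ry": 0, "rz": 0},
    {"hand": 0, "tx": 0, "ty": 0, "tz": 0.1, "rx": 0, "ry": 0, "rz": 0}
  ]
}}

```text
time: 18.35
ee_pos: [631.4, -30.5, 54.0]
ee_rot: [[-0.103, 0.995, 0.002], [0.995, 0.103, -0.001], [-0.001, 0.001, -1.0]]
contact_force: [-1.6, -1.0, 4.2]
grip_width: 44.3
```

```bash
python3 -c "
from h import *
s=st()
"
```

```text
t 18.35 p [631.4 -30.5  54. ] yaw 5.9 tilt [ 0.002 -0.001] F [-1.6 -1.   4.2] M [0.07 0.52 0.11] w 44.3 q [ 0.06  0.42 -0.07  1.69  0.04  1.03  0.08]
```

>>> {"api": "move_arm", "payload": {
  "rows": [
    {"hand": 0, "tx": -0.4, "ty": 0.3, "tz": 0, "rx": 0, "ry": 0, "rz": 0},
    {"hand": 0, "tx": -0.5, "ty": 0.4, "tz": 0, "rx": 0, "ry": 0, "rz": 0},
    {"hand": 0, "tx": -0.4, "ty": 0.3, "tz": 0, "rx": 0, "ry": 0, "rz": 0},
    {"hand": 0, "tx": -0.2, "ty": 0.2, "tz": 0, "rx": 0, "ry": 0, "rz": 0},
    {"hand": 0, "tx": 0, "ty": 0, "tz": 0, "rx": 0, "ry": 0, "rz": 0}
  ]
}}

```text
time: 18.98
ee_pos: [646.6, -45.7, 54.2]
ee_rot: [[-0.103, 0.995, 0.003], [0.995, 0.103, -0.002], [-0.002, 0.003, -1.0]]
contact_force: [-0.6, 0.2, -1.0]
grip_width: 44.2
```

```bash
cat >> h.py <<'E'
def bd(s):
    d=s['ee_pos'][:2]-[581.73,-32.67]; a=.1045; R=np.array([[np.cos(a),np.sin(a)],[-np.sin(a),np.cos(a)]]); print('board xy',np.round(R@d,1),'F',np.round(R@s['contact_force'][:2],1),s['contact_force'][2].round(1))
E
python3 -c "
from h import *
bd(st())
"
```

```text
t 18.98 p [646.6 -45.7  54.2] yaw 5.9 tilt [ 0.003 -0.002] F [-0.6  0.2 -1. ] M [ 0.03 -0.01  0.01] w 44.2 q [ 0.08  0.45 -0.07  1.65  0.03  1.04  0.11]
board xy [ 63.2 -19.8] F [-0.6  0.3] -1.0
```

Expected contact is at about (67.5, -25). I'll push to the fence first, then the dog.

>>> {"api": "move_arm", "payload": {
  "rows": [
    {"hand": 0, "tx": 0, "ty": 0.2, "tz": 0, "rx": 0, "ry": 0, "rz": 0},
    {"hand": 0, "tx": 0, "ty": 0.2, "tz": 0, "rx": 0, "ry": 0, "rz": 0},
    {"hand": 0, "tx": 0, "ty": 0.2, "tz": 0, "rx": 0, "ry": 0, "rz": 0}
  ]
}}

```text
time: 19.35
ee_pos: [650.4, -45.3, 54.0]
ee_rot: [[-0.104, 0.995, -0.003], [0.995, 0.104, -0.002], [-0.002, -0.003, -1.0]]
contact_force: [-7.7, -1.0, 3.8]
grip_width: 44.5
```

```bash
python3 -c "
from h import *
bd(st())
"
```

```text
t 19.35 p [650.4 -45.3  54. ] yaw 5.9 tilt [-0.003 -0.002] F [-7.7 -1.   3.8] M [-0.06  1.81  0.47] w 44.5 q [ 0.08  0.46 -0.06  1.63  0.04  1.05  0.11]
board xy [ 67.  -19.8] F [-7.7 -0.2] 3.8
```

>>> {"api": "move_arm", "payload": {
  "rows": [
    {"hand": 0, "tx": -0.2, "ty": 0.05, "tz": 0, "rx": 0, "ry": 0, "rz": 0},
    {"hand": 0, "tx": -0.25, "ty": 0.05, "tz": 0, "rx": 0, "ry": 0, "rz": 0},
    {"hand": 0, "tx": -0.25, "ty": 0.05, "tz": 0, "rx": 0, "ry": 0, "rz": 0}
  ]
}}

```text
time: 19.73
ee_pos: [650.8, -47.2, 54.1]
ee_rot: [[-0.108, 0.994, -0.007], [0.994, 0.108, 0.003], [0.004, -0.007, -1.0]]
contact_force: [-4.1, 2.3, 2.3]
grip_width: 44.4
```

```bash
python3 -c "
from h import *
bd(st())
"
```

```text
t 19.73 p [650.8 -47.2  54.1] yaw 6.2 tilt [-0.007  0.003] F [-4.1  2.3  2.3] M [0.67 1.04 0.28] w 44.4 q [ 0.08  0.46 -0.07  1.62  0.03  1.06  0.12]
board xy [ 67.2 -21.6] F [-3.9  2.7] 2.3
```

>>> {"api": "move_arm", "payload": {
  "rows": [
    {"hand": 0, "tx": -0.3, "ty": 0.03, "tz": -0.03, "rx": 0.3, "ry": 0.1, "rz": 0.2},
    {"hand": 0, "tx": -0.3, "ty": 0.03, "tz": 0, "rx": 0, "ry": 0, "rz": 0},
    {"hand": 0, "tx": -0.3, "ty": 0.05, "tz": 0, "rx": 0, "ry": 0, "rz": 0}
  ]
}}

```text
time: 20.1
ee_pos: [651.5, -51.3, 54.6]
ee_rot: [[-0.11, 0.994, -0.017], [0.994, 0.11, 0.009], [0.01, -0.016, -1.0]]
contact_force: [-5.8, 4.6, 3.2]
grip_width: 44.4
```

```bash
python3 -c "
from h import *
bd(st())
"
```

```text
t 20.1 p [651.5 -51.3  54.6] yaw 6.3 tilt [-0.017  0.009] F [-5.8  4.6  3.2] M [0.81 1.19 0.28] w 44.4 q [ 0.09  0.47 -0.07  1.61  0.03  1.08  0.13]
board xy [ 67.5 -25.8] F [-5.3  5.1] 3.2
```

>>> {"api": "move_arm", "payload": {
  "rows": [
    {"hand": 0, "tx": -0.1, "ty": 0.05, "tz": 0, "rx": -0.9, "ry": -0.5, "rz": 0.3},
    {"hand": 0, "tx": -0.2, "ty": 0.1, "tz": 0, "rx": -0.2, "ry": -0.1, "rz": 0},
    {"hand": 0, "tx": -0.3, "ty": 0.1, "tz": 0, "rx": -0.1, "ry": -0.1, "rz": 0}
  ]
}}

```text
time: 20.48
ee_pos: [651.2, -51.5, 54.0]
ee_rot: [[-0.108, 0.994, -0.003], [0.994, 0.108, 0.005], [0.005, -0.002, -1.0]]
contact_force: [-7.0, 7.5, 4.9]
grip_width: 44.4
```

```bash
python3 -c "
from h import *
bd(st())
"
```

```text
t 20.48 p [651.2 -51.5  54. ] yaw 6.2 tilt [-0.003  0.005] F [-7.   7.5  4.9] M [1.25 1.54 0.09] w 44.4 q [ 0.09  0.46 -0.07  1.63  0.03  1.06  0.13]
board xy [ 67.1 -26. ] F [-6.1  8.2] 4.9
```

>>> {"api": "move_arm", "payload": {
  "rows": [
    {"hand": 0, "tx": -0.4, "ty": 0.25, "tz": 0, "rx": -0.2, "ry": -0.4, "rz": 0.1},
    {"hand": 0, "tx": -0.6, "ty": 0.35, "tz": 0, "rx": -0.2, "ry": -0.4, "rz": 0}
  ]
}}

```text
time: 20.72
ee_pos: [651.7, -51.8, 54.2]
ee_rot: [[-0.112, 0.994, -0.01], [0.994, 0.112, 0.002], [0.003, -0.01, -1.0]]
contact_force: [-16.4, 11.9, 12.4]
grip_width: 44.6
```

```bash
python3 -c "
from h import *
s=st();bd(s)
a=save('scene','s7.png');b=save('side','d7.png')
bd(st())
def crop(im,x,y,w,h): return cv2.resize(im[y:y+h,x:x+w,::-1],None,fx=4,fy=4,interpolation=cv2.INTER_CUBIC)
cv2.imwrite('pics/c7.png',np.hstack([crop(a,160,140,100,110),crop(b,180,110,100,110)]))
"
```

```text
t 20.73 p [651.7 -51.8  54.2] yaw 6.4 tilt [-0.01   0.002] F [-16.4  11.9  12.4] M [2.35 3.63 0.28] w 44.6 q [ 0.09  0.47 -0.06  1.62  0.03  1.07  0.13]
board xy [ 67.6 -26.3] F [-15.   13.5] 12.4
t 20.82 p [651.7 -51.8  54.1] yaw 6.5 tilt [-0.01   0.001] F [-14.1   9.4  10.7] M [1.9  3.21 0.28] w 44.2 q [ 0.09  0.47 -0.06  1.62  0.03  1.07  0.13]
board xy [ 67.5 -26.3] F [-13.1  10.8] 10.7
```

View pics/c7.png

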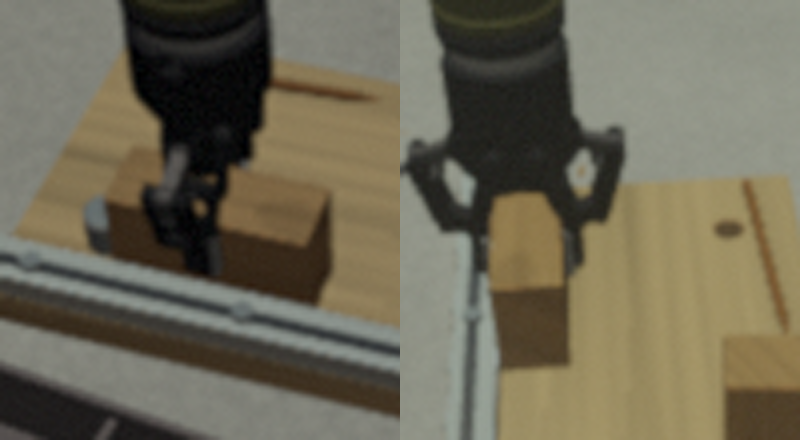

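The block lies flush on the fence with its end at the dog, but friction might be masking the dog contact. I'll test with light fence and down load and a strong push along y.

>>> {"api": "move_arm", "payload": {
  "rows": [
    {"hand": 0, "tx": -0.1, "ty": 0, "tz": -0.05, "rx": -0.3, "ry": -0.1, "rz": 0.3},
    {"hand": 0, "tx": -0.5, "ty": 0.05, "tz": -0.05, "rx": -0.1, "ry": -0.3, "rz": 0},
    {"hand": 0, "tx": -0.8, "ty": 0.05, "tz": -0.05, "rx": 0, "ry": -0.5, "rz": 0}
  ]
}}

```text
time: 21.2
ee_pos: [651.6, -52.1, 54.9]
ee_rot: [[-0.114, 0.993, -0.008], [0.994, 0.114, 0.002], [0.003, -0.008, -1.0]]
contact_force: [-6.7, 15.9, 4.1]
grip_width: 44.3
```

```bash
python3 -c "
from h import *
s=st();bd(s)
"
```

```text
t 21.2 p [651.6 -52.1  54.9] yaw 6.5 tilt [-0.008  0.002] F [-6.7 15.9  4.1] M [ 3.4   1.72 -0.1 ] w 44.3 q [ 0.09  0.47 -0.06  1.62  0.03  1.07  0.13]
board xy [ 67.5 -26.7] F [-5.  16.5] 4.1
```

Dog contact confirmed: 16.5 N along y, well above the possible friction of about 8 N. Final press on both.

>>> {"api": "move_arm", "payload": {
  "rows": [
    {"hand": 0, "tx": -0.4, "ty": 0.15, "tz": 0.02, "rx": -0.3, "ry": -0.3, "rz": 0.3},
    {"hand": 0, "tx": -0.8, "ty": 0.3, "tz": 0, "rx": -0.2, "ry": -0.5, "rz": 0.2}
  ]
}}

```text
time: 21.45
ee_pos: [651.8, -52.0, 54.4]
ee_rot: [[-0.112, 0.994, -0.012], [0.994, 0.112, 0.002], [0.003, -0.012, -1.0]]
contact_force: [-15.7, 15.7, 12.5]
grip_width: 44.5
```

```bash
python3 -c "
from h import *
s=st();bd(s)
for i in range(6): save('side','z.png')
s=st();bd(s)
"
```

```text
t 21.45 p [651.8 -52.   54.4] yaw 6.4 tilt [-0.012  0.002] F [-15.7  15.7  12.5] M [3.47 3.72 0.33] w 44.5 q [ 0.09  0.47 -0.06  1.62  0.03  1.07  0.13]
board xy [ 67.6 -26.6] F [-14.   17.3] 12.5
t 21.75 p [651.7 -52.   54.4] yaw 6.5 tilt [-0.012  0.002] F [-14.   12.5   9. ] M [2.79 3.2  0.26] w 44.4 q [ 0.09  0.47 -0.06  1.62  0.03  1.07  0.13]
board xy [ 67.6 -26.5] F [-12.6  13.9] 9.0
```

>>> {"api": "move_arm", "payload": {
  "rows": [
    {"hand": 0, "tx": -0.6, "ty": 0.05, "tz": -0.08, "rx": -0.6, "ry": -0.3, "rz": 0.3},
    {"hand": 0, "tx": -1.2, "ty": 0.15, "tz": -0.05, "rx": -0.3, "ry": -0.5, "rz": 0.2}
  ]
}}

```text
time: 22.0
ee_pos: [651.7, -52.4, 54.5]
ee_rot: [[-0.113, 0.994, -0.006], [0.994, 0.113, 0.009], [0.01, -0.004, -1.0]]
contact_force: [-13.1, 23.5, 9.3]
grip_width: 44.1
```

```bash
python3 -c "
from h import *
s=st();bd(s)
for i in range(8): a=save('scene','s8.png');
b=save('side','d8.png')
s=st();bd(s)
def crop(im,x,y,w,h): return cv2.resize(im[y:y+h,x:x+w,::-1],None,fx=5,fy=5,interpolation=cv2.INTER_CUBIC)
cv2.imwrite('pics/c8.png',np.hstack([crop(a,165,160,75,75),crop(b,180,130,75,75)]))
"
```

```text
t 22.0 p [651.7 -52.4  54.5] yaw 6.5 tilt [-0.006  0.009] F [-13.1  23.5   9.3] M [4.88 3.02 0.07] w 44.1 q [ 0.1   0.47 -0.07  1.62  0.02  1.06  0.14]
board xy [ 67.5 -26.9] F [-10.6  24.7] 9.3
t 22.45 p [651.7 -52.4  54.6] yaw 6.5 tilt [-0.006  0.009] F [-10.1  17.    7.2] M [ 3.83  2.5  -0.03] w 44.3 q [ 0.1   0.47 -0.07  1.62  0.02  1.06  0.14]
board xy [ 67.5 -26.9] F [-8.3 18. ] 7.2
```

View pics/c8.png

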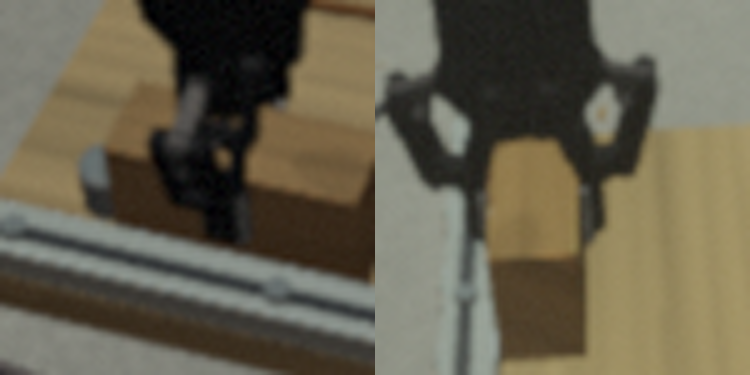

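```bash
python3 -c "
from h import *
for j in range(3):
  for i in range(7): get_image('side')
  bd(state())
"
```

```text
board xy [ 67.5 -26.9] F [-8.4 18.5] 6.2
board xy [ 67.5 -26.9] F [-7.7 19.4] 5.0
board xy [ 67.5 -26.9] F [-9.3 18.7] 6.8
```

>>> {"api": "move_arm", "payload": {
  "rows": [
    {"hand": 0, "tx": -1.4, "ty": 0.25, "tz": -0.05, "rx": -0.2, "ry": -0.6, "rz": 0.3}
  ]
}}

```text
time: 23.62
ee_pos: [651.9, -52.4, 54.7]
ee_rot: [[-0.116, 0.993, -0.011], [0.993, 0.116, 0.014], [0.015, -0.01, -1.0]]
contact_force: [-16.0, 23.6, 13.6]
grip_width: 44.2
```

```bash
python3 -c "
from h import *
for j in range(3):
  for i in range(6): get_image('side')
  bd(state())
s=st()
F=s['contact_force']
if F[1]>10 and F[0]<-6: ticket.sign_off(); print('signed')
"
```

```text
board xy [ 67.7 -27. ] F [-12.7  22.3] 11.7
board xy [ 67.7 -27. ] F [-12.7  21.7] 9.8
board xy [ 67.7 -27. ] F [-12.6  22.1] 10.4
t 24.52 p [651.8 -52.5  54.8] yaw 6.6 tilt [-0.011  0.014] F [-14.9  20.6  10.4] M [ 4.22  3.44 -0.13] w 44.5 q [ 0.1   0.47 -0.07  1.61  0.02  1.07  0.15]
the job is handed in; nothing more can be done
signed
```

The tall-headed dog is seated in the stop hole and released. The long block is on the board, held in the corner and pressed against both the fence and the dog. I handed the job in at 24.5 s; sign-off gives no verdict.

**Last checks (all steady for about 0.9 s before hand-in):**
- **Fence:** about 12.6 N on the tool from the fence side.
- **Dog:** about 22 N along the fence. At most about 17 N of that could be friction at μ 0.7, leaving at least 5 N on the dog by that estimate.
- **Tool attitude:** tilt about 0.018 rad, and yaw about 0.6° off the fence direction, against limits of 0.035 rad and 2°.
- **Position:** tool at board x 67.7 mm, where 67.5 mm is expected for contact with the fence.

**Uncertain points:**
- I could not measure the fence and dog forces separately, only the total on the tool.
- The tool stopped at board y −27.0 mm, against about −25 mm expected. I put this down to play in the hole and camera calibration error; at the start of the pushing the block stopped near −26 and barely moved as the force rose.
- The tool read about 0.8 mm above its first contact height while still pressing down. That is within the 3 mm limit, but I did not check the block's own height.
- I never touched the offcut, pencil or flat-headed dog. In the later pictures that showed the offcut and pencil they looked unmoved. I did not look at the rack again after lifting the dog out.

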